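# Sort vending capsules by size on the dowel slope

## Robot

A 6-joint arm with a two-finger parallel gripper is mounted at the origin on the work surface. World frame = base frame: x ahead of the robot, y to its left, z up, the work surface at z = 0. Lengths are in m, angles in rad, forces in N, time in s.
With the tool pointing down it reaches from about 0.4 to 0.925 m from the base axis. Payload 3.4 kg.
Tool frame: the origin (TCP) lies on the centre line of the jaws, within the pads' length; the fingertips stand 19 mm ahead of it and the grasp point (between the pads) is the TCP; y points along the fingers, x is the direction in which the jaws open and shut, and the axes are right-handed (so a half turn about y gives the same grasp; the last joint's range is limited). The gripper opens to 85 mm and grips with 20 to 120 N. Pads are 22 mm wide; open, the fingers measure 114 mm over their backs; the gripper's body (76 mm by 85 mm) begins 54 mm behind the grasp point. The pads swing forward as they close: fully open they stand 13 mm farther back than shut.
Start: joints at [1.042, 0.307, 1.506, -0, 1.328, -0.073], TCP at [0.253, 0.517, 0.25] pointing down, gripper open.
Joint ranges: [-3.12, 3.12], [-1.05, 2.28], [0.14, 2.33], [-1.42, 4.57], [0.1, 2.73], [-2.68, 2.68]. Speed limits (rad/s): [2.57, 2.57, 3.14, 3.14, 3.14, 3.14].

## Interface

Orientations are given as [roll, pitch, yaw] about the fixed x, y, z axes, in that order (R = Rz(yaw) Ry(pitch) Rx(roll)).
In Python, from rig import robot gives the robot as it stands. The module is installed in compiled form; this text tells all that it offers.
- The arm moves only by the tool jog_arm, never from a script. Its argument "deltas" is text: rows parted by semicolons, each of 4 numbers parted by spaces: the shift along the tool's x, y, z in mm, then the turn about the tool's y in rad. A call has 1 to 20 rows; each row is the pose to reach, as a shift and turn from the pose measured when the call began, along the tool's axes at that moment; what a row does not reach only later rows make up. A row lasts 1/10 s, in which the tool goes at most 50 mm and 8.59 degrees, less where a joint would pass 70% of its speed; a pose out of reach is approached as far as the arm can. A call with a gripper value outside its range is refused whole. "fingers" is the closure, from 0 (fully open) to 1 (shut), set as the call begins (left out, the last holds). The fingers move at their own pace and stop on an object; "squeeze" is the grip in N (left out, the last holds). Time passes only in rows, so rows that repeat a pose let the fingers close. It gives the time, the measured TCP pose, the force and the opening at its end, in the units of the state.
- robot.observe(): the state, without advancing time (a new reading comes with each control period).
- robot.camera(name): name is "scene" or "top"; returns the picture (384x512x3 uint8, blue, green, red); there is no depth.
- robot.calibration(name): a dict with "fx", "fy", "cx", "cy" (pixels), "rvec" (rotation vector, rad) and "tvec" (3), from world to camera coordinates, as OpenCV has them. Camera axes: x right, y down, z forward; pixel columns grow to the right and rows downward; lengths in m; the calibration is good to about 2 mm. A picture is of the moment at which its call begins. calibration takes no time and is no camera call.
- robot.sign_off(): hands the job in, once; it reports no verdict.
The state is a dict: "clock": time; "q": joint angles; "dq": joint speeds; "joint_efforts": joint torques, N m; "eef_pos": TCP position; "eef_rot": TCP orientation; "wrist_force": force on the tool from outside, world axes, zero at the start; "wrist_torque": the same for the moment, N m; "grip_width": finger opening in m.
Only numpy, scipy, OpenCV 4.12 (cv2) and the standard library are available. Lean on these libraries where they do the work, as an engineer would, in place of code of your own. Each camera call takes 0.05 s, during which the arm holds its last target.

## Task

Carry the white pouring tray by its wooden cross-handle to the plywood sorter and tip it, with its spout low over the plain board at the sorter's top end, so that the mixed capsules roll down the slope: the small orange ones into the green lane under the dowels, the large blue ones over the dowels into the yellow lane at the bottom, none left behind or spilt. Then stand the empty tray back upright on the middle of the black mat, leaving the other things on the counter where they are.

Things in the scene. Friction and masses are not known exactly. Their poses are not given: they have to be found in the camera images.
- sorter: fixed plywood capsule sorter, 436 mm long (x), 235 mm wide (y), at most 190 mm high; origin on the counter on its centre line, +x points downhill. Its top end is at x = -185 mm and has no wall, its foot at x = 251 mm. Balls under 53 mm across drop between its dowels into the green lane beneath, larger ones roll on over the dowels' end into the yellow lane
- landing (a point): point on the sorter's plain landing board, on the centre line 30 mm in from the top end (sorter x = -155 mm), 140 mm above the counter. The board is 217 mm wide, falls towards +x at 14 degrees, runs from x = -185 to -85 mm (top face 148 mm high at x = -185 mm), between side walls that rise 40 mm above it
- small_lane (a point): middle of the green lane for the small capsules: the floor under the dowels, from x = -86 to 95 mm of the sorter, 12 mm high at its low end and closed there by a cross wall 60 mm high. Above it four 14 mm dowels run down the slope, 53 mm clear between neighbours; they begin on the landing board at x = -135 mm and end at x = 98 mm, axes 84 mm high
- large_lane (a point): middle of the floor of the yellow lane for the large capsules, x = 103 to 243 mm of the sorter, floor 12 to 22 mm above the counter, end wall 105 mm high
- mat: fixed flat black rubber counter mat, 270 x 210 x 3 mm, on which the tray stands; origin under its centre, x along its length
- tray: loose white sheet-metal pouring tray with blue rims, 230 mm long (x), 172 mm wide over the handle straps, 0.3 kg, holding five capsules; origin under it below the handle, +x points to the open spout. The flat floor, 4 mm thick, runs from x = -110 to 66 mm, then a ramp rises at 12 degrees to the spout's edge. Back wall 55 mm high, side walls 45 mm
- handle (a point): centre of the tray's wooden handle: a straight bar across the tray (along its y), 14 mm thick (tray x), 24 mm high, 160 mm long, its centre 112 mm above the tray's underside and straight above the tray's origin; the tallest capsule reaches 70 mm, so the bar is free underneath
- spout (a point): middle of the spout's pouring edge, 160 mm wide: 120 mm ahead (+x) of the tray's origin and 15 mm above its underside; it turns with the tray. Capsules stay in while the tray is level and roll out over this edge once it is tipped spout-down well beyond 12 degrees; about 40 degrees empties it
- small_a: round orange and white plastic vending capsule, a hard hollow ball 46 mm across, free to roll; origin at its centre
- small_b: round orange and white plastic vending capsule, a hard hollow ball 46 mm across, free to roll; origin at its centre
- small_c: round orange and white plastic vending capsule, a hard hollow ball 46 mm across, free to roll; origin at its centre
- large_a: round blue and white plastic vending capsule, a hard hollow ball 66 mm across, free to roll; origin at its centre
- large_b: round blue and white plastic vending capsule, a hard hollow ball 66 mm across, free to roll; origin at its centre
- tape_roll: bystander: red roll of tape lying flat, 60 mm across, 24 mm high
- stamp: bystander: wooden hand stamp, 60 x 34 mm, 63 mm high
- notebooks: bystander: stack of four notebooks, 110 x 190 x 48 mm
- pen_mug: bystander: empty blue mug, 80 mm across, 95 mm high
- coffee_can: bystander: coffee can, 90 mm across, 130 mm high
- bell: bystander: brass counter bell, 84 mm across, 59 mm high
- card_stack: bystander: banded stack of cards, 105 x 150 x 30 mm
- glue_jar: bystander: amber glue jar, 60 mm across, 75 mm high
There are look-alikes about, which are no part of the job. What is shaped like the small_b but turquoise is not meant. What is shaped like the large_b but purple is not meant.

How it is judged:
By the outcome, as a careful person would: the job done as asked, in the order asked, and still so for the second after the job is handed in, with the robot touching nothing.
It also fails if it takes over 64 s, if anything falls off the work surface, if the arm or the gripper's body presses on something with over 40 N, if the wrist force passes 120 N, or if a joint passes its speed limit or range.

## Working session

There is one attempt and no reset: what is moved stays moved. The work goes in short steps, Python scripts to look and compute and a tool call to move; the robot and the scene stay as the last step left them, time stands still between calls to the robot, and variables do not carry over. Pictures are saved under pics/ and viewed, and the job is handed in when it is done.

Besides the shell and the picture viewer there is one more tool, called after ">>>" as name(argument=value, ...) on one line, values as JSON. jog_arm: Moves the arm, as the interface text tells. Its arguments: {"type":"object","properties":{"deltas":{"type":"string"},"fingers":{"type":"number"},"squeeze":{"type":"number"}},"required":["deltas"]}

```bash
mkdir -p pics; ls
python3 - <<'E'
from rig import robot
import cv2,numpy as np
for n in ("scene","top"):
    im=robot.camera(n); cv2.imwrite(f"pics/{n}0.png",im)
    c=robot.calibration(n); R,_=cv2.Rodrigues(np.array(c['rvec'],float)); print(n,c['fx'],c['fy'],c['cx'],c['cy'],(-R.T@np.array(c['tvec']).ravel()).round(3)); print(R.round(3))
s=robot.observe(); print(s)
E
```

```text
pics
scene 409.0817487437172 409.0817487437172 251.07629890694378 186.98277643393072 [ 0.809 -0.591  1.19 ]
[[ 0.883  0.47   0.013]
 [ 0.405 -0.748 -0.526]
 [-0.237  0.47  -0.85 ]]
top 378.3401819101898 378.3401819101898 256.85093540483564 192.92358437890715 [0.273 0.022 1.352]
[[-0.155 -0.988 -0.005]
 [-0.966  0.152 -0.211]
 [ 0.209 -0.028 -0.978]]
{'clock': 0.1, 'q': array([ 1.04250608e+00,  3.07486602e-01,  1.50752145e+00,  1.42932062e-05,
        1.32841796e+00, -7.35326537e-02]), 'dq': array([-0.00035435, -0.00278174, -0.00370456, -0.00074363,  0.00015079,
        0.00040638]), 'joint_efforts': array([-5.25210380e-04, -4.58529997e+01, -2.52608711e+01, -3.20976114e-04,
        5.85961869e-03,  6.15916150e-06]), 'eef_pos': array([0.2523041 , 0.51603726, 0.24948781]), 'eef_rot': array([-1.5706478 ,  0.00182738,  1.11603543]), 'wrist_force': array([0.0454966 , 0.38005864, 0.13992566]), 'wrist_torque': array([-0.06344873, -0.030664  ,  0.02426037]), 'grip_width': 0.08501037353420406}
```

View pics/scene0.png

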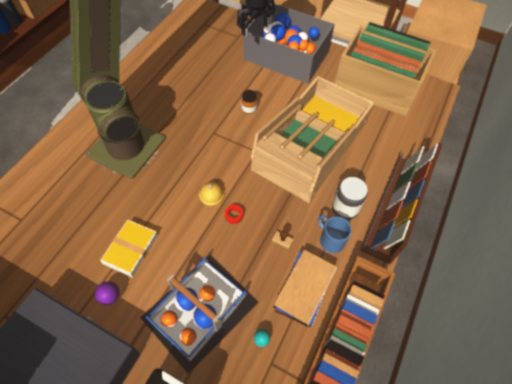

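View pics/top0.png

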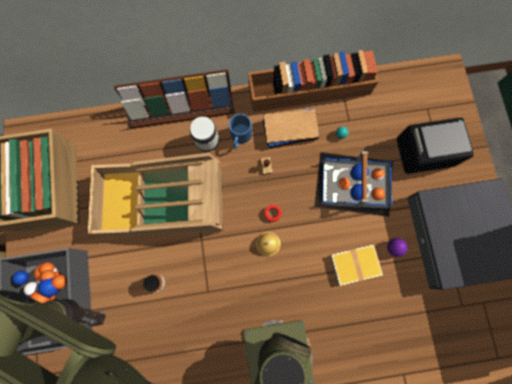

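```bash
cat > h.py <<'E'
import numpy as np,cv2
from rig import robot
def cal(n):
    c=robot.calibration(n); R,_=cv2.Rodrigues(np.array(c['rvec'],float)); t=np.array(c['tvec'],float).ravel()
    K=np.array([[c['fx'],0,c['cx']],[0,c['fy'],c['cy']],[0,0,1]]); return K,R,t
def w(n,u,v,z):
    K,R,t=cal(n); d=R.T@np.linalg.inv(K)@np.array([u,v,1.]); C=-R.T@t
    return (C+d*(z-C[2])/d[2])
def px(n,P):
    K,R,t=cal(n); P=np.atleast_2d(P); q=(P@R.T+t)@K.T; return q[:,:2]/q[:,2:]
def crop(f,x0,y0,x1,y1,s,out):
    im=cv2.imread(f); cv2.imwrite(out,cv2.resize(im[y0:y1,x0:x1],None,fx=s,fy=s,interpolation=cv2.INTER_CUBIC))
E
python3 - <<'E'
from h import *
crop('pics/top0.png',300,120,410,230,5,'pics/tt.png')
crop('pics/top0.png',80,140,240,250,5,'pics/ts.png')
crop('pics/scene0.png',130,240,270,370,5,'pics/st.png')
crop('pics/scene0.png',240,60,390,210,4,'pics/ss.png')
E
```

```text
(no output)
```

View pics/tt.png

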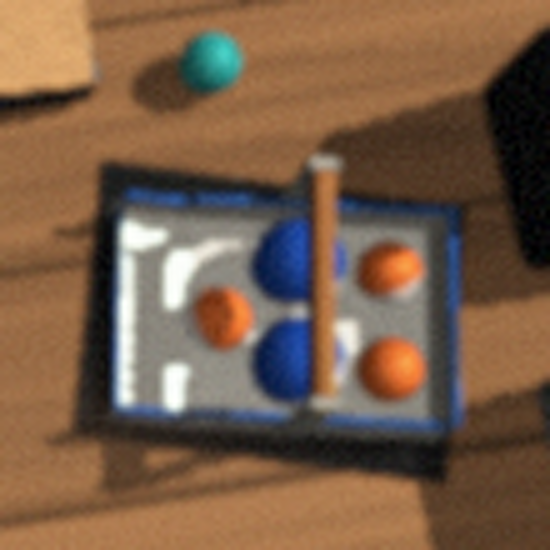

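View pics/ts.png

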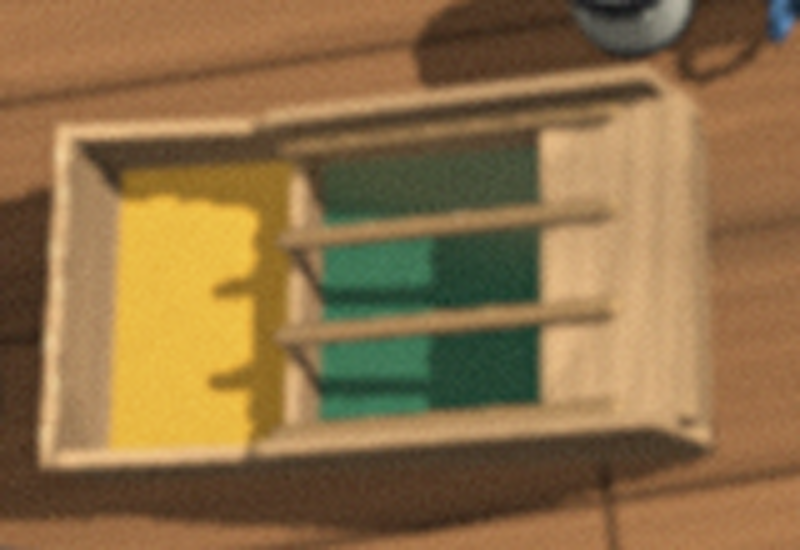

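View pics/st.png

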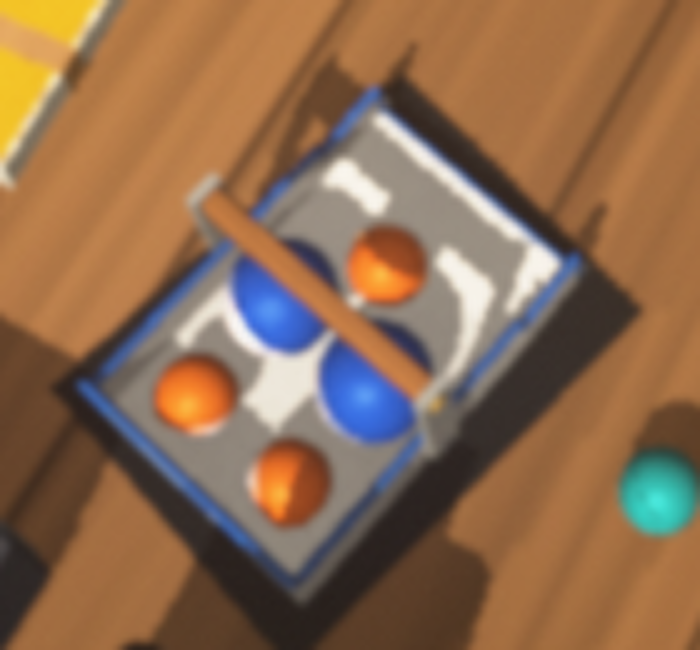

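View pics/ss.png

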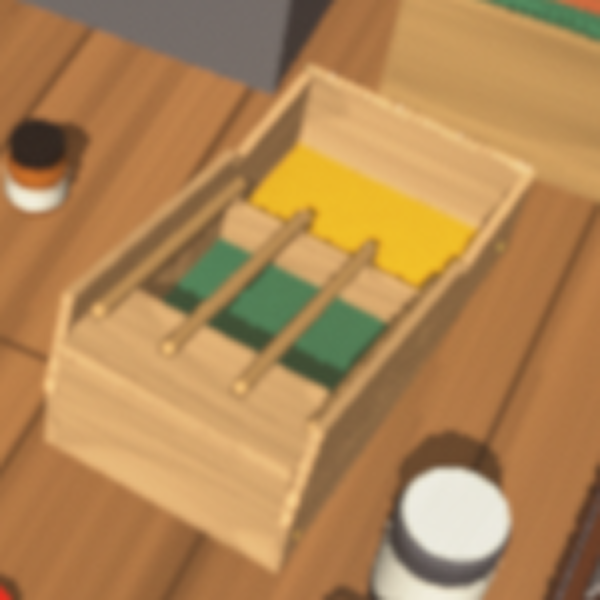

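```bash
cat > fit.py <<'E'
from h import *
from scipy.optimize import least_squares
def fit(obs,g):
    # obs: (cam,u,v,x,y,z)
    def P(p): 
        c,s=np.cos(p[2]),np.sin(p[2]); return np.array([[p[0]+c*o[3]-s*o[4],p[1]+s*o[3]+c*o[4],o[5]] for o in obs])
    def f(p):
        Q=P(p); return np.concatenate([px(o[0],q)[0]-np.array(o[1:3]) for o,q in zip(obs,Q)])
    r=least_squares(f,g,loss='soft_l1',x_scale=[.1,.1,.1]); return r.x,f(r.x).reshape(-1,2)
def T(x,y,*P): return ('top',300+x/5-.4,120+y/5-.4)+P
def U(x,y,*P): return ('top',80+x/5-.4,140+y/5-.4)+P
def S(x,y,*P): return ('scene',130+x/5-.4,240+y/5-.4)+P
def V(x,y,*P): return ('scene',240+x/4-.4,60+y/4-.4)+P
tray=[T(326,160,0,-.084,.127),T(323,402,0,.084,.127),T(463,210,-.11,-.08,.058),T(460,427,-.11,.08,.058),
 S(205,188,0,.084,.127),S(440,392,0,-.084,.127),S(85,385,-.11,.08,.058),S(295,580,-.11,-.08,.058)]
sor=[U(62,128,.251,-.1175,.105),U(42,465,.251,.1175,.105),U(290,243,.098,-.0335,.088),U(290,335,.098,.0335,.088),
 U(540,130,-.085,-.1085,.123),U(695,105,-.185,-.1085,.148),U(708,440,-.185,.1085,.148),
 V(313,68,.251,.1175,.105),V(530,172,.251,-.1175,.105),V(310,213,.098,.0335,.088),V(372,245,.098,-.0335,.088),
 V(62,345,-.185,.1085,.148),V(297,470,-.185,-.1085,.148),V(45,437,-.185,.1175,0),V(278,570,-.185,-.1175,0)]
for n,o,g in (('tray',tray,[.4,-.25,1.57]),('sorter',sor,[.35,.4,1.57])):
    p,r=fit(o,g); print(n,p.round(4)); print(r.round(1).tolist())
    c,s=np.cos(p[2]),np.sin(p[2])
    if n=='sorter': print('landing',p[:2]+np.array([c,s])*-.155,'topend',p[:2]+np.array([c,s])*-.185)
E
python3 fit.py
```

```text
tray [ 0.5374 -0.3757  1.36  ]
[[-1.1, 0.1], [-0.3, 0.3], [-2.8, -1.1], [-1.3, -0.3], [-0.1, -0.1], [-1.0, 0.4], [-0.5, -0.1], [-0.4, 1.6]]
sorter [0.5796 0.297  1.4507]
[[-0.9, -0.5], [-0.9, 0.5], [-1.1, -0.2], [-1.7, 0.7], [0.4, -3.4], [-1.8, -1.7], [-3.5, -3.7], [-0.8, -0.7], [1.7, 0.3], [-1.9, 1.0], [-0.9, 1.3], [-1.9, -0.6], [-2.1, 1.1], [-0.5, 1.0], [-1.2, 1.5]]
landing [0.56104411 0.14316295] topend [0.55745125 0.11337887]
```

Run:
```python
from h import *
from fit import tray,sor,fit
im={n:cv2.resize(cv2.imread(f'pics/{n}0.png'),None,fx=1.5,fy=1.5) for n in('top','scene')}
def draw(p,L):
    c,s=np.cos(p[2]),np.sin(p[2])
    for n in im:
        for a,b in L:
            q=[px(n,[p[0]+c*o[0]-s*o[1],p[1]+s*o[0]+c*o[1],o[2]])[0] for o in(a,b)]
            cv2.line(im[n],*[tuple(int(v) for v in (k+.5)*1.5) for k in q],(255,0,255),1)
def rect(x0,x1,y,z0,z1): P=[(x0,-y,z0),(x0,y,z0),(x1,y,z1),(x1,-y,z1)]; return [(P[i],P[(i+1)%4]) for i in range(4)]
draw(fit(tray,[.4,-.25,1.57])[0],[((0,-.08,.127),(0,.08,.127))]+rect(-.11,.12,.08,.058,.048))
draw(fit(sor,[.4,.25,1.57])[0],rect(-.185,-.085,.1085,.148,.123)+rect(-.185,.251,.1175,0,0)+[((.251,-.1175,.105),(.251,.1175,.105))]+rect(-.135,.098,.0335,.142,.084))
cv2.imwrite('pics/ov.png',np.vstack([im['top'][150:400,100:660],im['scene'][80:560:1,150:710][:340]]))
```

```text
tray [ 0.5374 -0.3757  1.36  ]
[[-1.1, 0.1], [-0.3, 0.3], [-2.8, -1.1], [-1.3, -0.3], [-0.1, -0.1], [-1.0, 0.4], [-0.5, -0.1], [-0.4, 1.6]]
sorter [0.5796 0.297  1.4507]
[[-0.9, -0.5], [-0.9, 0.5], [-1.1, -0.2], [-1.7, 0.7], [0.4, -3.4], [-1.8, -1.7], [-3.5, -3.7], [-0.8, -0.7], [1.7, 0.3], [-1.9, 1.0], [-0.9, 1.3], [-1.9, -0.6], [-2.1, 1.1], [-0.5, 1.0], [-1.2, 1.5]]
landing [0.56104411 0.14316295] topend [0.55745125 0.11337887]Traceback (most recent call last):
  File "<stdin>", line 12, in <module>
  File "fit.py", line 9, in fit
    r=least_squares(f,g,loss='soft_l1',x_scale=[.1,.1,.1]); return r.x,f(r.x).reshape(-1,2)
    return func(*args, **kwargs)
    result = trf(vector_fun.fun, vector_fun.jac, x0, f0, J0, lb, ub, ftol, xtol,
                 gtol, max_nfev, x_scale, loss_function, tr_solver,
                 tr_options.copy(), verbose, callback=callback_wrapped)
    return trf_no_bounds(
        fun, jac, x0, f0, J0, ftol, xtol, gtol, max_nfev, x_scale,
        loss_function, tr_solver, tr_options, verbose, callback=callback)
    J = jac(x)
    self._update_jac()
    ~~~~~~
[... 785 characters left out ...]
     ~~~~~~~~^^^^^^^^^^^^^^^^^^^^^^^^^^^^^^
    return np.atleast_1d(self.fun(x))
                         ~~~~~~~~^^^
    return self.f(x, *self.args, **self.kwargs)
           ~~~~~~^^^^^^^^^^^^^^^^^^^^^^^^^^^^^^
  File "fit.py", line 8, in f
    Q=P(p); return np.concatenate([px(o[0],q)[0]-np.array(o[1:3]) for o,q in zip(obs,Q)])
                                   ~~^^^^^^^^
  File "h.py", line 10, in px
    K,R,t=cal(n); P=np.atleast_2d(P); q=(P@R.T+t)@K.T; return q[:,:2]/q[:,2:]
          ~~~^^^
  File "h.py", line 4, in cal
    c=robot.calibration(n); R,_=cv2.Rodrigues(np.array(c['rvec'],float)); t=np.array(c['tvec'],float).ravel()
ValueError: time passes only in moves, steps and waits
```

>>> jog_arm(deltas="-100 -150 -100 1; -450 -250 -490 2.9; -450 -250 -490 2.9; -450 -250 -490 2.9; -450 -250 -490 2.9; -450 -250 -490 2.9; -450 -250 -490 2.9; -450 -250 -490 2.9; -450 -250 -490 2.9; -450 -250 -490 2.9; -450 -250 -490 2.9; -450 -250 -490 2.9; -450 -250 -490 2.9; -450 -250 -490 2.9; -450 -250 -490 2.9; -450 -250 -490 2.9; -450 -250 -490 2.9; -450 -250 -490 2.9; -450 -250 -490 2.9; -450 -250 -490 2.9")

```text
clock: 2.1
eef_pos: [0.4949, -0.1031, 0.4997]
eef_rot: [-1.573, -0.002, -1.788]
wrist_force: [-0.2, 1.3, -0.3]
grip_width: 0.0855
```

```bash
python3 - <<'E'
import re
s=open('h.py').read()
s=s.replace("def cal(n):","import functools\n@functools.cache\ndef cal(n):")
open('h.py','w').write(s)
s=open('fit.py').read().replace("for n,o,g in ((","if __name__=='__main__':\n  for n,o,g in ((")
open('fit.py','w').write(s)
E
sed -i 's/^    p,r=fit/    p,r=fit/' fit.py
python3 - <<'E'
from h import *
from fit import tray,sor,fit
im={n:cv2.resize(cv2.imread(f'pics/{n}0.png'),None,fx=1.5,fy=1.5) for n in('top','scene')}
def draw(p,L):
    c,s=np.cos(p[2]),np.sin(p[2])
    for n in im:
        for a,b in L:
            q=[px(n,[p[0]+c*o[0]-s*o[1],p[1]+s*o[0]+c*o[1],o[2]])[0] for o in(a,b)]
            cv2.line(im[n],*[tuple(int(v) for v in (k+.5)*1.5) for k in q],(255,0,255),1)
def rect(x0,x1,y,z0,z1): P=[(x0,-y,z0),(x0,y,z0),(x1,y,z1),(x1,-y,z1)]; return [(P[i],P[(i+1)%4]) for i in range(4)]
draw(fit(tray,[.4,-.25,1.57])[0],[((0,-.08,.127),(0,.08,.127))]+rect(-.11,.12,.08,.058,.048))
draw(fit(sor,[.4,.25,1.57])[0],rect(-.185,-.085,.1085,.148,.123)+rect(-.185,.251,.1175,0,0)+[((.251,-.1175,.105),(.251,.1175,.105))]+rect(-.135,.098,.0335,.142,.084))
cv2.imwrite('pics/ov.png',np.vstack([im['top'][190:380,100:660],im['scene'][100:560,150:710][:400]]))
print(robot.observe()['q'])
E
```

```text
[-0.2877708   0.11480429  1.159147   -0.00192958  1.86930555  1.50008523]
```

View pics/ov.png

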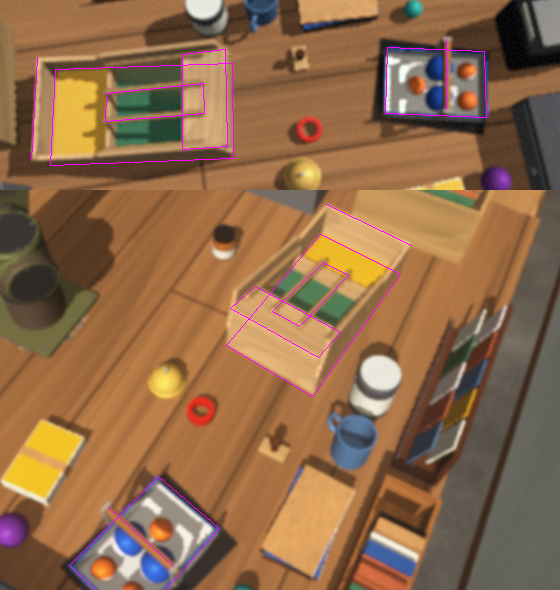

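>>> jog_arm(deltas="-37 -330 -400 0; -37 -330 -400 0; -37 -330 -400 0; -37 -330 -400 0; -37 -330 -400 0; -37 -330 -400 0; -37 -330 -400 0; -37 -330 -400 0; -37 -330 -400 0; -37 -330 -400 0; -37 -330 -400 0; -37 -330 -400 0; -37 -330 -400 0")

```text
clock: 3.4
eef_pos: [0.1186, 0.0206, 0.8087]
eef_rot: [-1.56, -0.003, -1.788]
wrist_force: [-0.2, 0.8, -0.2]
grip_width: 0.0853
```

Run:
```python
from h import *
print(robot.observe()['q'])
```

```text
[-0.17511834 -0.24034383  0.64189541 -0.00886652  2.72947843  1.60432024]
```

>>> jog_arm(deltas="0 -150 -300 0; 0 -150 -300 0; 0 -150 -300 0; 0 -150 -300 0; 0 -150 -300 0; 0 -150 -300 0")

```text
clock: 4.0
eef_pos: [0.0133, 0.0733, 0.7963]
eef_rot: [-1.554, 0.012, -1.786]
wrist_force: [-0.3, 1.0, 0.9]
grip_width: 0.0853
```

Run:
```python
from h import *
print(robot.observe()['q'])
```

```text
[ 0.8376532  -0.32080203  0.71497444 -0.02114175  2.72917184  2.60428475]
```

```bash
cat > kin.py <<'E'
import numpy as np
from scipy.spatial.transform import Rotation as Ro
from scipy.optimize import least_squares, lsq_linear
D=[([1.0425,.30749,1.50752,0,1.32842,-.07353],[.2523,.51604,.24949],[-1.57065,.00183,1.11604]),
([-0.28777,0.11480,1.159147,-.00193,1.869306,1.500085],[.4949,-.1031,.4997],[-1.573,-.002,-1.788]),
([-0.17511834,-0.24034383,0.64189541,-0.00886652,2.72947843,1.60432024],[.1186,.0206,.8087],[-1.56,-.003,-1.788]),
([0.8376532,-0.32080203,0.71497444,-0.02114175,2.72917184,2.60428475],[.0133,.0733,.7963],[-1.554,.012,-1.786])]
def Rz(a): return Ro.from_euler('z',a).as_matrix()
def Ry(a): return Ro.from_euler('y',a).as_matrix()
LO=np.array([-3.12,-1.05,.14,-1.42,.1,-2.68]);HI=np.array([3.12,2.28,2.33,4.57,2.73,2.68]);VM=np.array([2.57,2.57,3.14,3.14,3.14,3.14])
# p: h,L1,eo(elbow offset x),L2,off(lateral),T
def fk(q,p,full=False):
    h,L1,eo,L2,off,T=p
    A=[];O=[]
    R=np.eye(3);o=np.array([0,0,h]);A.append(R[:,2]);O.append(o)
    R=R@Rz(q[0]);A.append(R[:,1]);O.append(o)
    R=R@Ry(q[1]);o=o+R@[eo,0,L1]+0;A.append(R[:,1]);O.append(o)
    R=R@Ry(q[2]);o=o+R@[0,off,L2];A.append(R[:,2]);O.append(o)
    s4=S4*q[3];R=R@Rz(s4);A.append(S4*R[:,2]) if 0 else None
    A[3]=S4*A[3]
    A.append(R[:,1]);O.append(o)
    R=R@Ry(q[4]);A.append(S6*R[:,2]);O.append(o)
    R=R@Rz(S6*q[5]); o=o+R@[0,0,T]
    # tool: y along R z; x at q6=0 radial (down: R x = -radial), 
    M=np.column_stack([-R[:,0],R[:,2],R[:,1]])  # x,y,z ; check right-handed
    if full: return o,M,np.array(A),np.array(O)
    return o,M
S4=1;S6=1
def eul(M): return Ro.from_matrix(M).as_euler('xyz')
if __name__=='__main__':
    for S4 in(1,-1):
      for S6 in (1,-1):
        def f(p): 
            e=[]
            for q,x,r in D:
                o,M=fk(q,p); e+=list(o-x)
            return np.array(e+[0.02*(p[5]-.2)])
        r=least_squares(f,[.3,.4,0,.45,.042,.2]); print(S4,S6,r.x.round(4),np.abs(r.fun).max())
        for q,x,e in D: M=fk(q,r.x)[1]; print(np.linalg.det(M).round(2), (Ro.from_euler('xyz',e).inv()*Ro.from_matrix(M)).as_rotvec().round(3))
E
python3 kin.py
```

```text
1 1 [0.0313 0.3674 0.0078 0.4716 0.0411 0.0215] 0.012096381629094377
1.0 [-0.  0.  0.]
1.0 [0. 0. 0.]
1.0 [-0. -0. -0.]
1.0 [-0. -0. -0.]
1 -1 [0.0313 0.3674 0.0078 0.4716 0.0411 0.0215] 0.012096381629094377
1.0 [-0.     0.147  0.   ]
1.0 [ 0.e+00 -3.e+00 -1.e-03]
1.0 [ 0.     3.074 -0.   ]
1.0 [-0.000e+00  1.075e+00 -1.000e-03]
-1 1 [-0.0277  0.3658  0.0083  0.4713  0.0411 -0.0392] 0.012029104730581663
1.0 [-0.  0.  0.]
1.0 [ 0.001 -0.001  0.004]
1.0 [-0.    -0.017  0.007]
1.0 [-0.015 -0.039  0.008]
-1 -1 [-0.0277  0.3658  0.0083  0.4713  0.0411 -0.0392] 0.012029104730581663
1.0 [-0.     0.147  0.   ]
1.0 [ 6.000e-03 -3.001e+00 -1.000e-03]
1.0 [-0.011  3.058 -0.   ]
1.0 [-1.800e-02  1.036e+00 -1.000e-03]
```

```bash
cat > fitk.py <<'E'
import kin,numpy as np
from kin import *
def fk(q,p,full=False):
    h,a1,L1,fo,L2,off,T,tx=p
    A=[];O=[]
    R=np.eye(3);o=np.array([0,0,h]);A.append(R[:,2]);O.append(o)
    R=R@Rz(q[0]);o=o+R@[a1,0,0];A.append(R[:,1]);O.append(o)
    R=R@Ry(q[1]);o=o+R@[0,0,L1];A.append(R[:,1]);O.append(o)
    R=R@Ry(q[2]);o=o+R@[fo,off,L2];A.append(R[:,2]);O.append(o)
    R=R@Rz(q[3]);A.append(R[:,1]);O.append(o)
    R=R@Ry(q[4]);o=o+R@[tx,0,0];A.append(R[:,2]);O.append(o)
    R=R@Rz(q[5]); o=o+R@[0,0,T]
    M=np.column_stack([-R[:,0],R[:,2],R[:,1]])
    if full: return o,M,np.array(A),np.array(O)
    return o,M
def fitp(D,reg=.01):
    g=np.array([.3,0,.42,0,.42,.042,.2,0])
    f=lambda p:np.array([v for q,x,r in D for v in fk(q,p)[0]-x]+list(reg*(p-g)))
    r=least_squares(f,g,x_scale=.1); return r.x,np.abs(r.fun[:3*len(D)]).max()
if __name__=='__main__':
    p,e=fitp(D,.003); print(p.round(4),e)
    p,e=fitp(D,.03); print(p.round(4),e)
E
python3 fitk.py
```

```text
[ 0.1736 -0.0097  0.6441  0.1084  0.4168  0.0422  0.332  -0.0099] 5.5621605116407125e-05
[ 0.1735 -0.0053  0.5997  0.0916  0.4264  0.0421  0.3048 -0.0057] 0.0018749578319801619
```

```bash
cat > sim.py <<'E'
from fitk import *
P=fitp(D,.003)[0]
def solve(q0,o,M,w=1.,it=30,lo=LO,hi=HI):
    q=q0.copy()
    def f(q):
        oo,MM=fk(q,P); return np.r_[o-oo,w*Ro.from_matrix(M@MM.T).as_rotvec()]
    r=least_squares(f,np.clip(q,lo+1e-6,hi-1e-6),bounds=(lo,hi),xtol=1e-8,ftol=1e-8,max_nfev=20); return r.x
def row(q,o,M,w=1.):
    oo,MM=fk(q,P); d=o-oo; n=np.linalg.norm(d); 
    if n>.05:d*=.05/n
    rv=Ro.from_matrix(M@MM.T).as_rotvec(); a=np.linalg.norm(rv)
    if a>.15: rv*=.15/a
    dv=.07*VM
    return solve(q,oo+d,Ro.from_rotvec(rv).as_matrix()@MM,w,lo=np.maximum(LO,q-dv),hi=np.minimum(HI,q+dv))
def call(q,rows,w=1.):
    o,M=fk(q,P)
    for r in rows:
        q=row(q,o+M@np.array(r[:3])/1000,M@Ro.from_rotvec([0,r[3],0]).as_matrix(),w)
    return q
E
cat > s1.py <<'E'
from sim import *
from itertools import product
def go(pos,yaw,seed):
    M=Ro.from_euler('xyz',[-np.pi/2,0,yaw]).as_matrix(); return solve(np.array(seed,float),np.array(pos,float),M)
for az,r,z,lat in product([1.3],[.5,.8],[.4,.7],[0,-1,1]):
    pos=[r*np.cos(az),r*np.sin(az),z]; q=go(pos,az-2.66,[az-.06,.3,1.2,0,1.6,2.6])
    for sgn in (1,):
        qq=q.copy()
        for k in range(3):
            o,M=fk(qq,P); L=M.T@np.array([-np.sin(az),np.cos(az),0])*300*lat
            qq=call(qq,[(*L,1.0)]*8)
        o,M=fk(qq,P); print(r,z,lat,'q0',q.round(2),'q',qq.round(2),'d',M[:,1].round(2),'o',o.round(2))
E
python3 s1.py
```

```text
0.5 0.4 0 q0 [ 1.22  0.12  1.39 -0.    1.64  2.58] q [-1.55 -0.51  1.94  0.01  1.78  2.68] d [ 0.01  0.08 -1.  ] o [ 0.05 -0.09  0.35]
0.5 0.4 -1 q0 [ 1.22  0.12  1.39 -0.    1.64  2.58] q [-1.03  0.48  1.32  0.19  1.4   2.68] d [ 0.14  0.13 -0.98] o [ 0.43 -0.52  0.22]
0.5 0.4 1 q0 [ 1.22  0.12  1.39 -0.    1.64  2.58] q [-1.49 -1.05  1.76 -0.09  2.49  2.68] d [-0.06  0.06 -1.  ] o [0.01 0.23 0.41]
0.5 0.7 0 q0 [1.22 0.21 0.55 0.   2.38 2.58] q [-0.71  0.04  0.14 -0.67  2.73  2.68] d [-0.05 -0.28 -0.96] o [ 0.16 -0.2   0.89]
0.5 0.7 -1 q0 [1.22 0.21 0.55 0.   2.38 2.58] q [-0.8   0.4   0.14 -0.44  2.51  2.68] d [-0.15 -0.21 -0.97] o [ 0.37 -0.44  0.75]
0.5 0.7 1 q0 [1.22 0.21 0.55 0.   2.38 2.58] q [-1.49 -0.46  0.69  0.01  2.73  2.68] d [ 0.02 -0.18 -0.98] o [0.04 0.03 0.81]
0.8 0.4 0 q0 [1.25 0.61 0.64 0.   1.9  2.61] q [-0.76  0.19  2.    0.25  1.11  2.68] d [ 0.06  0.25 -0.97] o [ 0.33 -0.16  0.16]
0.8 0.4 -1 q0 [1.25 0.61 0.64 0.   1.9  2.61] q [-0.49  0.88  0.14 -0.12  2.06  2.68] d [-0.01 -0.12 -0.99] o [ 0.82 -0.43  0.38]
0.8 0.4 1 q0 [1.25 0.61 0.64 0.   1.9  2.61] q [-1.42 -0.9   2.18 -0.01  2.02  2.42] d [-0.03  0.16 -0.99] o [0.02 0.13 0.26]
0.8 0.7 0 q0 [1.24 0.59 0.14 0.   2.39 2.6 ] q [-0.15  0.11  0.14 -0.92  2.73  2.68] d [-0.04 -0.32 -0.95] o [ 0.26 -0.11  0.88]
0.8 0.7 -1 q0 [1.24 0.59 0.14 0.   2.39 2.6 ] q [-0.61  0.6   0.14 -0.27  2.27  2.68] d [-0.03 -0.23 -0.97] o [ 0.61 -0.46  0.62]
0.8 0.7 1 q0 [1.24 0.59 0.14 0.   2.39 2.6 ] q [-0.33 -0.12  0.2  -0.88  2.73  2.68] d [ 0.08 -0.35 -0.93] o [ 0.09 -0.1   0.91]
```

```bash
cat > s2.py <<'E'
from sim import *
for w in (.3,.6,1,2):
    q=call(np.array(D[1][0]),[(-37,-330,-400,0)]*13,w); o,M=fk(q,P); print(w,q.round(3),o.round(3),eul(M).round(3))
    q=call(np.array(D[2][0]),[(0,-150,-300,0)]*6,w); o,M=fk(q,P); print('  ',q.round(3),o.round(3),eul(M).round(3))
E
python3 s2.py
```

```text
0.3 [-0.168 -0.242  0.613 -0.018  2.73   1.603] [0.117 0.02  0.817] [-1.53  -0.005 -1.788]
   [ 0.737 -0.395  0.69   0.179  2.73   2.68 ] [-0.035  0.059  0.808] [-1.563  0.132 -1.774]
0.6 [-0.175 -0.24   0.638 -0.009  2.73   1.605] [0.118 0.021 0.81 ] [-1.557 -0.003 -1.788]
   [ 0.829 -0.379  0.761  0.037  2.73   2.65 ] [-0.016  0.052  0.787] [-1.569  0.033 -1.787]
1 [-0.177 -0.24   0.647 -0.006  2.73   1.606] [0.119 0.021 0.807] [-1.566 -0.002 -1.788]
   [ 0.822 -0.379  0.778 -0.005  2.73   2.605] [-0.011  0.049  0.782] [-1.563  0.01  -1.787]
2 [-0.178 -0.239  0.651 -0.005  2.73   1.606] [0.119 0.021 0.806] [-1.571 -0.002 -1.788]
   [ 0.82  -0.378  0.785 -0.022  2.73   2.587] [-0.009  0.047  0.78 ] [-1.561  0.    -1.788]
```

```bash
cat > s3.py <<'E'
import sys
from sim import *
W=.55
h=np.array([.978,-.209,0])
rng=np.random.default_rng(int(sys.argv[1]))
def go(pos,yaw,seed):
    M=Ro.from_euler('xyz',[-np.pi/2,0,yaw]).as_matrix(); return solve(np.array(seed,float),np.array(pos,float),M)
best=None
for t in range(1000):
    az=rng.uniform(-2.5,2.5); r=rng.uniform(.1,.95); z=rng.uniform(.45,.9); q6=rng.uniform(-2.6,2.6)
    pos=[r*np.cos(az),r*np.sin(az),z]
    q=go(pos,az-q6,[az-.05,.2,1.,0,1.9,q6])
    if fk(q,P)[1][2,1]>-.995: continue
    c=rng.normal(size=4); c[:3]*=400/np.linalg.norm(c[:3])
    if rng.random()<.3:c[3]=0
    n=rng.integers(1,9)
    q2=call(q,[c]*n,W); o,M=fk(q2,P)
    if o[2]<.35: continue
    s=(M[:,1]@h)
    if best is None or s>best[0]: best=(s,q,c,n,q2,o); print(t,round(s,3),n,'q0',q.round(2),'c',c.round(1),'q',q2.round(2),'d',M[:,1].round(2),o.round(2),flush=True)
E
for i in 1 2 3 4 5 6; do timeout 500 python3 s3.py $i > o$i.txt & done; wait; tail -qn 2 o*.txt; nproc
```

```text
209 0.108 7 q0 [-0.67 -0.32  1.47  0.    2.    2.17] c [-313.4 -144.3 -202.5    1.3] q [-1.05 -0.37  1.32  0.19  2.19  2.68] d [ 0.13  0.08 -0.99] [ 0.16 -0.1   0.6 ]
299 0.342 8 q0 [-1.32  0.44  0.14  0.    2.54 -2.6 ] c [ -61.7 -107.5  380.3   -1.3] q [-1.75  0.33  0.14  1.07  2.73 -2.68] d [ 0.39  0.18 -0.9 ] [ 0.09 -0.44  0.8 ]
385 0.125 7 q0 [-0.33  0.55  0.14  0.01  2.37 -0.91] c [ 245.3 -127.  -289.3    0. ] q [-0.33  0.64  0.14  0.01  2.24 -0.91] d [ 0.12 -0.03 -0.99] [ 0.77 -0.21  0.58]
475 0.142 7 q0 [0.02 0.57 0.14 0.01 2.36 2.47] c [ 126.3 -314.   213.2    1.1] q [-0.32  0.43  0.14 -0.17  2.4   2.68] d [ 0.11 -0.16 -0.98] [ 0.61 -0.2   0.73]
112 0.173 7 q0 [0.3  0.78 0.17 0.   2.2  2.2 ] c [-275.9 -281.   -70.3    1.3] q [ 0.39  0.67  0.14 -0.21  2.22  2.68] d [ 0.15 -0.12 -0.98] [0.75 0.3  0.56]
404 0.197 7 q0 [-1.46  0.56  0.14  0.    2.4  -2.34] c [ 100.4 -349.8  165.9   -1. ] q [-1.47  0.29  0.14  0.44  2.65 -2.68] d [ 0.2   0.   -0.98] [ 0.16 -0.45  0.8 ]
246 0.092 3 q0 [ 0.38  0.41  0.14  0.01  2.55 -0.48] c [  53.5 -326.2 -225.2    1.3] q [ 0.27  0.37  0.14  0.02  
[... 187 characters left out ...]
.01 -0.98] [ 0.73 -0.18  0.65]
481 0.185 7 q0 [ 0.02  0.38  0.14  0.    2.6  -1.16] c [-104.3 -208.5 -325.1    3.2] q [-0.24  0.41  0.14  0.11  2.41 -2.38] d [ 0.2   0.03 -0.98] [ 0.62 -0.08  0.74]
508 0.258 7 q0 [-1.24  0.61  0.14  0.    2.34 -2.51] c [ -67.2 -267.4  289.8   -1.1] q [-1.45  0.42  0.14  0.58  2.57 -2.68] d [ 0.28  0.1  -0.95] [ 0.21 -0.53  0.74]
323 0.145 5 q0 [-0.73  0.74  0.14  0.    2.23 -0.82] c [ 335.5 -203.2  -78.5    1.3] q [-0.63  0.73  0.14 -0.02  2.11  0.02] d [ 0.12 -0.11 -0.99] [ 0.73 -0.48  0.52]
858 0.162 7 q0 [-1.21 -0.19  0.6  -0.    2.73 -1.09] c [ 220.8 -332.5  -26.3   -2.1] q [-0.75  0.04  0.2   0.05  2.73 -1.64] d [ 0.14 -0.11 -0.98] [ 0.24 -0.16  0.87]
4
```

```bash
cat > s4.py <<'E'
import sys
from sim import *
from multiprocessing import Pool
W=.55
h=np.array([.978,-.209,0]); side=np.array([.209,.978,0])
def score(q):
    o,M=fk(q,P); d=M[:,1]; ang=np.arccos(np.clip(d@h,-1,1))
    return -ang-.5*abs(d@side)-3*max(0,.35-o[2])-3*max(0,.12-np.hypot(o[0],o[1]))
def one(a):
    q,c,n=a; q2=call(q,[c]*n,W); return score(q2),c,n,q2
def samp(rng):
    c=rng.normal(size=4); c[:3]*=400/np.linalg.norm(c[:3]); c[3]=rng.choice([0,1,-1])*rng.uniform(.2,1.4); return c.round(1),int(rng.integers(1,9))
def step(pool,q,rng,N=120):
    r=pool.map(one,[(q,*samp(rng)) for _ in range(N)],chunksize=4); r.sort(key=lambda x:-x[0])
    b=r[0]
    # local refinement
    r2=pool.map(one,[(q,(b[1]+rng.normal(size=4)*[80,80,80,.25]).round(1),int(np.clip(b[2]+rng.integers(-2,3),1,10))) for _ in range(N//2)],chunksize=4)
    return max(r[:1]+r2,key=lambda x:x[0])
if __name__=='__main__':
    rng=np.random.default_rng(0)
    q=np.array([-1.32,.44,.145,0,2.54,-2.6])
    with Pool(4) as pool:
        for k in range(8):
            s,c,n,q=step(pool,q,rng); o,M=fk(q,P); print(k,round(s,3),c,n,'q',q.round(2),'d',M[:,1].round(2),o.round(2),flush=True)
E
timeout 570 python3 s4.py
```

```text
0 -1.323 [-441.8 -144.2  -62.1   -1.6] 8 q [-1.39  0.52  0.14  0.62  2.43 -2.68] d [ 0.36  0.11 -0.92] [ 0.29 -0.6   0.69]
1 -1.133 [ -45.4 -129.7 -390.4    2. ] 8 q [-1.08  0.44  0.14  0.53  2.22 -1.23] d [ 0.46 -0.02 -0.89] [ 0.48 -0.51  0.75]
2 -0.939 [ 260.8  -57.8 -243.3    1.8] 10 q [-0.84  0.47  0.14  0.37  1.95  0.35] d [ 0.58 -0.15 -0.8 ] [ 0.64 -0.48  0.77]
3 -0.836 [ 372.5 -121.3  329.7    1.2] 6 q [-0.72  0.46  0.14  0.28  1.79  1.31] d [ 0.67 -0.23 -0.71] [ 0.7  -0.44  0.81]
4 -0.673 [174.8 -60.6 324.8  -1.6] 6 q [-0.81  0.47  0.14  0.38  1.61  0.36] d [ 0.77 -0.28 -0.57] [ 0.71 -0.51  0.85]
5 -0.517 [252.3 -61.1 284.9  -1.4] 7 q [-0.69  0.42  0.14  0.31  1.47 -0.59] d [ 0.85 -0.31 -0.42] [ 0.75 -0.44  0.92]
6 -0.4 [233.3 106.5 -10.4   1.7] 7 q [-0.5   0.48  0.14  0.11  1.2   0.54] d [ 0.89 -0.37 -0.25] [ 0.86 -0.39  0.95]
7 -0.228 [ 43.1 221.7 281.4  -1.8] 9 q [-0.3   0.6   0.14 -0.06  0.92 -0.67] d [ 0.94 -0.34 -0.08] [ 1.01 -0.28  0.92]
```

```bash
cat > s5.py <<'E'
from sim import *
def ori(eps,head,theta=0,flip=1):
    hh=np.array([np.cos(head),np.sin(head),0]); y=hh*np.cos(eps)-np.array([0,0,np.sin(eps)])
    x=flip*np.array([-np.sin(head),np.cos(head),0]); M=np.column_stack([x,y,np.cross(x,y)])
    return M@Ro.from_rotvec([0,theta,0]).as_matrix()
def best(o,M):
    b=None
    for s in ([-.5,0,1.5,0,1.2,0],[0,-.5,2,.3,1,1],[0,.5,1.2,-.5,1,-1],[-1,0,2,1,.5,-1]):
        q=solve(np.array(s,float),o,M,.5); oo,MM=fk(q,P); e=np.linalg.norm(oo-o)+np.linalg.norm(MM-M)
        if b is None or e<b[0]-1e-4:b=(e,q)
    return b
if __name__=='__main__':
  for flip in (1,-1):
    for e in (0,10,20,25,30,40):
      e_=np.radians(e); hd=-.211
      for nm,o,th in (('pick',[.503,-.369,.125],0),('lift',[.503,-.369,.3],0),('pour',[.53,.02,.29],0),('tip',[.53,.02,.29],-.75)):
        b=best(np.array(o),ori(e_,hd,th,flip)); print(flip,e,nm,round(b[0],4),b[1].round(2))
E
python3 s5.py
```

```text
1 0 pick 1.1012 [-0.58  0.1   1.99  1.02  0.1  -2.68]
1 0 lift 0.8415 [-0.63 -0.06  1.95  1.05  0.2  -2.68]
1 0 pour 0.6569 [-0.05 -0.27  2.18 -1.42  0.1  -0.11]
1 0 tip 0.1922 [0.32 0.35 2.33 3.8  1.14 0.54]
1 10 pick 0.9293 [-0.6   0.16  1.99  0.97  0.13 -2.68]
1 10 lift 0.6749 [-0.7  -0.01  1.93  0.99  0.31 -2.68]
1 10 pour 0.4833 [ 0.07 -0.17  2.16 -1.42  0.24 -0.04]
1 10 tip 0.1235 [0.25 0.2  2.33 3.8  0.83 0.45]
1 20 pick 0.7546 [-0.65  0.21  1.97  0.91  0.21 -2.68]
1 20 lift 0.507 [-0.76  0.03  1.9   0.92  0.42 -2.68]
1 20 pour 0.2999 [ 0.12 -0.1   2.16 -1.42  0.29  0.01]
1 20 tip 0.0325 [0.17 0.11 2.33 3.83 0.6  0.37]
1 25 pick 0.666 [-0.68  0.24  1.96  0.88  0.25 -2.68]
1 25 lift 0.4228 [-0.79  0.05  1.89  0.88  0.47 -2.68]
1 25 pour 0.2077 [ 0.12 -0.06  2.16 -1.42  0.28  0.02]
1 25 tip 0.0 [0.14 0.08 2.31 3.91 0.47 0.27]
1 30 pick 0.5766 [-0.7   0.26  1.95  0.84  0.28 -2.68]
1 30 lift 0.3386 [-0.82  0.07  1.88  0.84  0.52 -2.68]
1 30 pour 0.1161 [ 0.11 -0.03  2.17 -1.42  0.27  0.02]
1 30 tip 0.0 [ 0.12  0.04  2.25  4.19  0.33 -0.03]
1 40 pick 0.3961 [-0.75  0.3   1.94  0.77
[... 763 characters left out ...]
02]
-1 20 tip 0.0449 [ 0.12  0.12  2.33  3.71  0.58 -2.68]
-1 25 pick 0.0 [-1.07  0.6   2.25  2.15  0.96 -1.31]
-1 25 lift 0.0 [-1.07  0.21  2.09  1.69  0.76 -0.61]
-1 25 pour 0.0 [ 0.14  0.08  2.31  3.91  0.47 -2.12]
-1 25 tip 0.0533 [ 0.08  0.09  2.33  3.68  0.47 -2.68]
-1 30 pick 0.0 [-1.04  0.54  2.21  2.07  0.82 -1.18]
-1 30 lift 0.0 [-1.04  0.18  2.04  1.5   0.69 -0.41]
-1 30 pour 0.0 [ 0.12  0.04  2.25  4.19  0.33 -2.42]
-1 30 tip 0.0938 [ 0.01  0.06  2.3   3.64  0.32 -2.68]
-1 40 pick 0.0 [-0.98  0.45  2.12  1.79  0.58 -0.82]
-1 40 lift 0.0 [-0.98  0.15  1.93  1.07  0.65  0.05]
-1 40 pour 0.0103 [ 0.07 -0.    2.14 -0.94  0.26  2.68]
-1 40 tip 0.0 [ 0.08 -0.    2.14 -1.    0.27  1.99]
```

```bash
cat > s6.py <<'E'
from s5 import *
# inward: head = pi-.211 ; TCP 35mm to the far side of bar centre ; positive theta tips
hd=np.pi-.211
u=np.array([.978,-.209,0])
for flip in (1,-1):
  for e in (15,20,25,30,40):
    for nm,c,th in (('pick',[.537,-.376,.125],0),('lift',[.537,-.376,.3],0),('pour',[.57,.02,.29],0),('tip',[.57,.02,.29],.8)):
      b=None
      for s in ([-.5,.8,.8,0,2.4,1.5],[0,.8,.8,0,2.4,-1.5],[-.8,.8,.5,.3,2.3,1],[.3,.8,.5,-.5,2.3,-1]):
        o=np.array(c)+u*.035; M=ori(np.radians(e),hd,th,flip)
        q=solve(np.array(s),o,M,.5); oo,MM=fk(q,P); ee=np.linalg.norm(oo-o)+np.linalg.norm(MM-M)
        if b is None or ee<b[0]-1e-4:b=(ee,q)
      print(flip,e,nm,round(b[0],4),b[1].round(2))
E
python3 s6.py
```

```text
1 15 pick 0.0 [-0.51  1.22  0.52 -0.61  2.62  0.95]
1 15 lift 0.059 [-0.51  1.06  0.5  -0.86  2.73  0.67]
1 15 pour 0.0064 [-0.11  0.95  0.75  0.25  2.73  1.83]
1 15 tip 0.0064 [-0.11  0.95  0.75  0.25  2.73  2.63]
1 20 pick 0.0 [-0.51  1.18  0.55 -0.52  2.55  1.02]
1 20 lift 0.0224 [-0.51  1.05  0.45 -0.79  2.73  0.72]
1 20 pour 0.0 [-0.11  0.92  0.75  0.22  2.68  1.8 ]
1 20 tip 0.0 [-0.11  0.92  0.75  0.22  2.68  2.6 ]
1 25 pick 0.0 [-0.52  1.13  0.6  -0.46  2.48  1.07]
1 25 lift 0.0 [-0.51  1.03  0.43 -0.7   2.71  0.79]
1 25 pour 0.0 [-0.1   0.88  0.77  0.19  2.61  1.78]
1 25 tip 0.0 [-0.1   0.88  0.77  0.19  2.61  2.58]
1 30 pick 0.0 [-0.52  1.09  0.65 -0.4   2.39  1.11]
1 30 lift 0.0 [-0.52  0.99  0.46 -0.59  2.65  0.88]
1 30 pour 0.0 [-0.1   0.84  0.79  0.17  2.54  1.76]
1 30 tip 0.0 [-0.1   0.84  0.79  0.17  2.54  2.56]
1 40 pick 0.0 [-0.53  0.99  0.75 -0.31  2.22  1.17]
1 40 lift 0.0 [-0.53  0.9   0.55 -0.42  2.5   1.02]
1 40 pour 0.0 [-0.1   0.76  0.86  0.13  2.39  1.74]
1 40 tip 0.0 [-0.1   0.76  0.86  0.13  2.39  2.54]
-1 15 pick 0.0 [-0.51  1.22  0.52 -0.61  2.62 -2.19]
-
[... 311 characters left out ...]
22  2.68 -1.34]
-1 20 tip 0.0 [-0.11  0.92  0.75  0.22  2.68 -0.54]
-1 25 pick 0.0 [-0.52  1.13  0.6  -0.46  2.48 -2.07]
-1 25 lift 0.0 [-0.51  1.03  0.43 -0.7   2.71 -2.35]
-1 25 pour 0.0 [-0.1   0.88  0.77  0.19  2.61 -1.36]
-1 25 tip 0.0 [-0.1   0.88  0.77  0.19  2.61 -0.56]
-1 30 pick 0.0 [-0.52  1.09  0.65 -0.4   2.39 -2.03]
-1 30 lift 0.0 [-0.52  0.99  0.46 -0.59  2.65 -2.26]
-1 30 pour 0.0 [-0.1   0.84  0.79  0.17  2.54 -1.38]
-1 30 tip 0.0 [-0.1   0.84  0.79  0.17  2.54 -0.58]
-1 40 pick 0.0 [-0.53  0.99  0.75 -0.31  2.22 -1.97]
-1 40 lift 0.0 [-0.53  0.9   0.55 -0.42  2.5  -2.12]
-1 40 pour 0.0 [-0.1   0.76  0.86  0.13  2.39 -1.41]
-1 40 tip 0.0 [-0.1   0.76  0.86  0.13  2.39 -0.61]
```

Run:
```python
from h import *
for nm,u,v in (('shelf fl',250,108),('shelf fr',377,98),('box front-left',402,172),('box fr',472,160),('boxtop l',398,125)):
    print(nm,w('top',u,v,0).round(2),w('top',u,v,.15).round(2))
for P in ([.85,-.443,.0],[.85,-.443,.28],[.75,-.42,.2],[.95,-.46,.28]): print(P,[px(n,P).round(0) for n in('top','scene')])
im=cv2.imread('pics/top0.png'); cv2.imwrite('pics/tb.png',cv2.resize(im[30:200,230:500],None,fx=2.9,fy=2.9,interpolation=2))
im=cv2.imread('pics/scene0.png'); cv2.imwrite('pics/sb.png',cv2.resize(im[130:384,130:450],None,fx=2.3,fy=2.3,interpolation=2))
```

```text
shelf fl [ 0.9  -0.04  0.  ] [ 0.83 -0.04  0.15]
shelf fr [ 0.86 -0.53  0.  ] [ 0.79 -0.47  0.15]
box front-left [ 0.56 -0.56  0.  ] [ 0.53 -0.49  0.15]
box fr [ 0.56 -0.83  0.  ] [ 0.53 -0.73  0.15]
boxtop l [ 0.74 -0.59  0.  ] [ 0.69 -0.52  0.15]
[0.85, -0.443, 0.0] [array([[355., 104.]]), array([[286., 390.]])]
[0.85, -0.443, 0.28] [array([[377.,  64.]]), array([[297., 376.]])]
[0.75, -0.42, 0.2] [array([[369., 106.]]), array([[258., 348.]])]
[0.95, -0.46, 0.28] [array([[375.,  35.]]), array([[340., 410.]])]
```

View pics/tb.png

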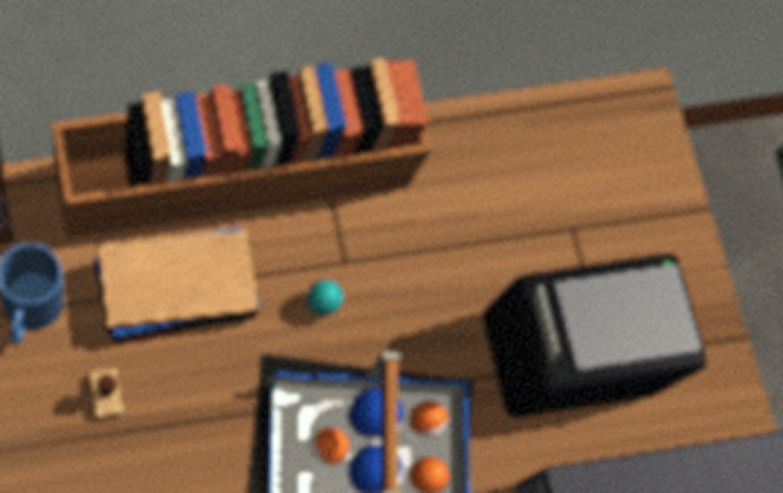

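View pics/sb.png

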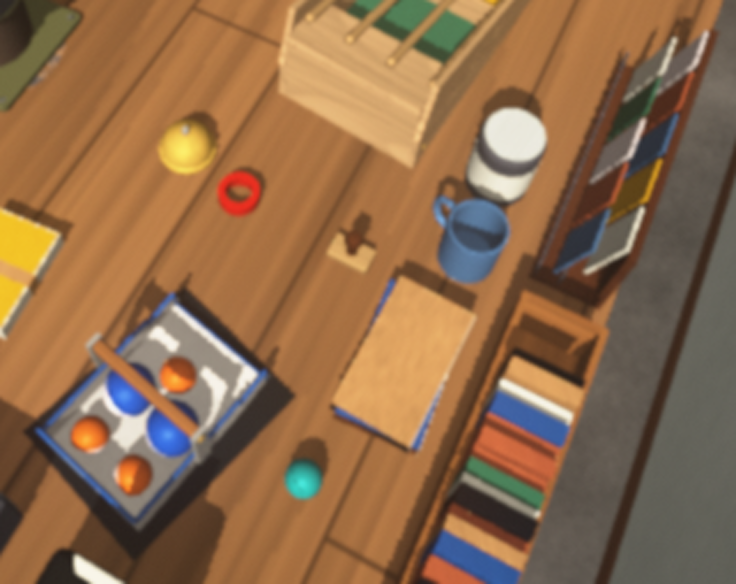

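Run:
```python
from h import *
def tri(a,b):
    A=np.hstack([cal('top')[1],cal('top')[2][:,None]]);B=np.hstack([cal('scene')[1],cal('scene')[2][:,None]])
    X=cv2.triangulatePoints(cal('top')[0]@A,cal('scene')[0]@B,np.array(a,float).reshape(2,1),np.array(b,float).reshape(2,1)); return (X[:3]/X[3]).ravel().round(3)
t=lambda x,y:(230+x/2.9-.3,30+y/2.9-.3); s=lambda x,y:(130+x/2.3-.3,130+y/2.3-.3)
print('white book front',tri(t(178,180),s(498,388)))
print('blue front',tri(t(195,178),s(490,408)))
print('shelf corner left front top',tri(t(68,200),s(522,312)))
print('turq',tri(t(325,297),s(303,480)))
```

```text
white book front [ 0.889 -0.187  0.112]
blue front [ 0.891 -0.21   0.105]
shelf corner left front top [ 0.892 -0.06   0.072]
turq [ 0.736 -0.363  0.026]
```

```bash
sed -e 's/h=np.array(\[.978,-.209,0\])/h=np.array([-.978,.209,0])/' -e 's/rng.uniform(.45,.9); q6/rng.uniform(.25,.9); q6/' -e 's/if o\[2\]<.35/if o[2]<.25/' s3.py > s3i.py
for i in 11 12 13 14; do timeout 560 python3 s3i.py $i > o$i.txt & done; wait; tail -qn 3 o1[1-4].txt
```

```text
505 0.133 8 q0 [-1.34 -0.11  1.39 -0.    1.86 -1.51] c [-304.1  257.3   35.9   -1.1] q [-1.6  -0.01  1.88 -0.14  1.26 -2.68] d [-0.14 -0.   -0.99] [-0.01 -0.36  0.26]
530 0.139 5 q0 [ 2.    0.4   0.14  0.    2.56 -2.43] c [ 151.1 -234.5 -286.7   -1.4] q [ 2.3   0.38  0.14  0.13  2.51 -2.68] d [-0.13  0.03 -0.99] [-0.43  0.38  0.75]
611 0.231 7 q0 [-1.34  0.32  0.14  0.    2.68  2.38] c [-349.8  193.7  -10.9    0.9] q [-1.22  0.52  0.14 -0.39  2.53  2.68] d [-0.24  0.01 -0.97] [ 0.19 -0.6   0.67]
194 0.085 3 q0 [2.4  0.61 0.14 0.   2.36 0.28] c [391.8  -5.6 -80.4  -1. ] q [ 2.32  0.68  0.14  0.02  2.23 -0.25] d [-0.07  0.06 -1.  ] [-0.59  0.57  0.55]
198 0.102 8 q0 [2.36 0.55 0.14 0.01 2.36 2.46] c [ -15.  -384.7  108.6    0. ] q [2.27 0.42 0.14 0.02 2.46 2.39] d [-0.09  0.08 -0.99] [-0.43  0.44  0.73]
238 0.358 7 q0 [-1.18  0.53  0.14  0.    2.47  2.38] c [ -29.3  -82.9 -390.2    2.3] q [-0.83  0.41  0.14 -0.79  2.73  2.68] d [-0.37 -0.02 -0.93] [ 0.28 -0.4   0.76]
457 0.099 7 q0 [-2.75 -0.2   0.6  -0.    2.73 -2.44] c [   8.7 -331.8  223.3   -1.2] q [-1.79 -0.31  0.59 -0.25  2.73 -2
[... 173 characters left out ...]
 [-0.19 -0.18 -0.96] [ 0.18 -0.29  0.86]
835 0.175 5 q0 [ 2.37  0.61  0.14  0.01  2.32 -0.88] c [ 173.6 -228.1 -279.     1.6] q [ 2.35  0.61  0.14 -0.01  2.18 -0.17] d [-0.15  0.16 -0.98] [-0.59  0.54  0.61]
19 0.172 8 q0 [ 0.99 -0.15  1.31 -0.    1.99 -2.31] c [  13.1 -374.  -141.3   -1.5] q [ 1.21  0.23  0.14  0.45  2.73 -2.68] d [-0.16  0.07 -0.98] [0.04 0.41 0.83]
162 0.198 7 q0 [-2.51  0.47  0.14  0.    2.5   2.47] c [ 127.6 -138.5 -352.9    1. ] q [-2.29  0.24  0.14 -0.7   2.73  2.68] d [-0.16  0.21 -0.96] [-0.29 -0.26  0.83]
312 0.254 7 q0 [ 1.52  0.62  0.14  0.    2.38 -2.62] c [-46.5 151.3 367.4  -1. ] q [ 1.39  0.62  0.14  0.47  2.54 -2.68] d [-0.29 -0.15 -0.95] [-0.01  0.69  0.61]
```

```bash
cat > s7.py <<'E'
import sys
from s4 import *
import s4
eps=np.radians(28)
dt=np.array([-.978*np.cos(eps),.209*np.cos(eps),-np.sin(eps)])
def score(q):
    o,M=fk(q,P); d=M[:,1]; ang=np.arccos(np.clip(d@dt,-1,1))
    return -ang-3*max(0,.40-o[2])-3*max(0,.15-np.hypot(o[0],o[1]))-2*max(0,.05-o[0])
s4.score=score
if __name__=='__main__':
    rng=np.random.default_rng(int(sys.argv[2]))
    q=np.array(eval(sys.argv[1]),float)
    with Pool(4) as pool:
        for k in range(int(sys.argv[3])):
            s,c,n,q=step(pool,q,rng,160); o,M=fk(q,P); print(k,round(s,3),c,n,'q',q.round(2),'d',M[:,1].round(2),o.round(2),flush=True)
E
timeout 575 python3 s7.py "[-1.18,.53,.145,0,2.47,2.4]" 1 7
```

```text
0 -0.702 [-266.3   69.7 -381.7    1.4] 8 q [-0.88  0.55  0.14 -0.65  2.6   2.68] d [-0.39 -0.02 -0.92] [ 0.34 -0.51  0.67]
1 -0.2 [-259.2   -8.2  -89.6    1.7] 9 q [-0.84  0.71  0.14 -1.42  2.63  2.68] d [-0.76  0.13 -0.63] [ 0.3  -0.53  0.65]
2 -0.105 [-537.1  -86.2 -253.5    0.6] 9 q [-1.09  0.75  0.14 -1.42  2.45  2.68] d [-0.81  0.19 -0.56] [ 0.14 -0.66  0.64]
3 -0.048 [-219.   -39.3 -432.7   -0. ] 9 q [-1.07  0.87  0.14 -1.4   2.44  2.68] d [-0.84  0.22 -0.5 ] [ 0.18 -0.7   0.55]
4 -0.0 [-2.776e+02 -1.562e+02  6.910e+01  1.000e-01] 6 q [-1.15  0.86  0.14 -1.42  2.35  2.68] d [-0.86  0.19 -0.47] [ 0.11 -0.74  0.57]
5 -0.0 [ 6.360e+01  2.444e+02  3.102e+02 -3.000e-01] 1 q [-1.19  0.78  0.27 -1.36  2.3   2.58] d [-0.86  0.19 -0.47] [ 0.07 -0.72  0.59]
6 -0.0 [-249.5 -167.6 -263.9    0.5] 1 q [-1.17  0.87  0.14 -1.4   2.33  2.68] d [-0.86  0.19 -0.47] [ 0.1  -0.75  0.57]
```

Run:
```python
from sim import *
W=.55
q=np.array(D[3][0]); o,M=fk(q,P); 
qt=np.array([-1.18,.53,.145,0,2.47,2.4]); ot,Mt=fk(qt,P); print('target',ot.round(3),eul(Mt).round(3), 'tool delta',(M.T@(ot-o)*1000).round(0), Ro.from_matrix(M.T@Mt).as_rotvec().round(3))
print(M.round(2))
t=M.T@(ot-o)*1000
for via in ([.25,0,.75],[.2,.1,.7],[.3,-.1,.75]):
  v=M.T@(np.array(via)-o)*1000
  for n1 in (5,8):
    rows=[(*v,.5)]*n1+[(*t,1.79)]*(20-n1)
    q2=call(q,rows,W); o2,M2=fk(q2,P); print(via,n1,v.round(0),q2.round(2),o2.round(3),eul(M2).round(3))
```

```text
target [ 0.294 -0.603  0.655] [-1.573 -0.003  2.703] tool delta [603. 141. 417.] [-0.005  1.794 -0.023]
[[-0.21  0.02  0.98]
 [-0.98  0.01 -0.21]
 [-0.01 -1.    0.02]]
[0.25, 0, 0.75] 5 [ 22.  50. 246.] [-1.19  0.53  0.15  0.03  2.46  2.41] [ 0.294 -0.603  0.655] [-1.586  0.013  2.707]
[0.25, 0, 0.75] 8 [ 22.  50. 246.] [-1.18  0.49  0.21  0.03  2.44  2.42] [ 0.293 -0.59   0.657] [-1.586  0.013  2.707]
[0.2, 0.1, 0.7] 5 [-65. 100. 175.] [-1.19  0.53  0.15  0.03  2.46  2.41] [ 0.294 -0.603  0.655] [-1.586  0.013  2.707]
[0.2, 0.1, 0.7] 8 [-65. 100. 175.] [-1.12  0.24  0.6   0.03  2.3   2.47] [ 0.277 -0.465  0.663] [-1.586  0.013  2.707]
[0.3, -0.1, 0.75] 5 [109.  50. 316.] [-1.19  0.53  0.15  0.03  2.46  2.41] [ 0.294 -0.603  0.655] [-1.586  0.013  2.707]
[0.3, -0.1, 0.75] 8 [109.  50. 316.] [-1.19  0.53  0.15  0.03  2.46  2.41] [ 0.294 -0.603  0.655] [-1.586  0.013  2.707]
```

>>> jog_arm(deltas="110 50 310 0.5; 110 50 310 0.5; 110 50 310 0.5; 110 50 310 0.5; 110 50 310 0.5; 110 50 310 0.5; 600 140 417 1.79; 600 140 417 1.79; 600 140 417 1.79; 600 140 417 1.79; 600 140 417 1.79; 600 140 417 1.79; 600 140 417 1.79; 600 140 417 1.79; 600 140 417 1.79; 600 140 417 1.79; 600 140 417 1.79; 600 140 417 1.79; 600 140 417 1.79; 600 140 417 1.79")

```text
clock: 6.0
eef_pos: [0.2956, -0.6053, 0.6493]
eef_rot: [-1.593, 0.005, 2.706]
wrist_force: [0.9, -0.6, 0.1]
grip_width: 0.0852
```

```bash
cat > add.py <<'E'
from h import *
s=robot.observe(); 
line="%s"%repr(([float(round(v,5)) for v in s['q']],[float(round(v,5)) for v in s['eef_pos']],[float(round(v,5)) for v in s['eef_rot']]))
open('data.txt','a').write(line+'\n')
import kin
from sim import *
o,M=fk(s['q'],P); R_=Ro.from_euler('xyz',s['eef_rot']).as_matrix()
print(s['clock'],line); print('d',R_[:,1].round(3),'fk err',(o-s['eef_pos']).round(4),'P',P.round(4),'grip',s['grip_width'],'F',s['wrist_force'].round(1))
E
cat >> kin.py <<'E'
import os
if os.path.exists('data.txt'): D=D+[eval(l) for l in open('data.txt')]
E
python3 add.py
```

```text
6.0 ([-1.18973, 0.52793, 0.16504, 0.03174, 2.45965, 2.41207], [0.29558, -0.60534, 0.64932], [-1.5931, 0.00547, 2.70586])
d [ 0.014  0.018 -1.   ] fk err [-0.  0. -0.] P [ 0.1874 -0.0031  0.6463  0.1092  0.4166  0.0422  0.3472 -0.0032] grip 0.0852154192831009 F [ 0.9 -0.6  0.1]
```

```bash
timeout 575 python3 s7.py "[-1.18973, 0.52793, 0.16504, 0.03174, 2.45965, 2.41207]" 1 3
```

```text
0 -0.714 [-266.3   69.7 -381.7    1.4] 8 q [-0.89  0.55  0.14 -0.62  2.6   2.68] d [-0.37 -0.01 -0.93] [ 0.33 -0.52  0.67]
1 -0.214 [-259.2   -8.2  -89.6    1.7] 9 q [-0.85  0.71  0.14 -1.39  2.63  2.68] d [-0.75  0.13 -0.64] [ 0.3  -0.53  0.65]
2 -0.099 [-467.7   67.    -4.3    1.6] 7 q [-1.17  0.74  0.14 -1.42  2.41  2.68] d [-0.81  0.21 -0.55] [ 0.08 -0.67  0.65]
```

>>> jog_arm(deltas="-270 70 -380 1.4; -270 70 -380 1.4; -270 70 -380 1.4; -270 70 -380 1.4; -270 70 -380 1.4; -270 70 -380 1.4; -270 70 -380 1.4; -270 70 -380 1.4")

```text
clock: 6.8
eef_pos: [0.3005, -0.5274, 0.6727]
eef_rot: [-1.27, -0.202, 2.129]
wrist_force: [-0.1, 0.8, 0.7]
grip_width: 0.0857
```

```bash
python3 add.py; tail -1 data.txt > last.txt; timeout 500 python3 s7.py "$(python3 -c "print(eval(open('last.txt').read())[0])")" 2 2
```

```text
6.8 ([-0.9571, 0.53492, 0.14892, -0.58486, 2.59977, 2.68233], [0.30045, -0.52736, 0.67275], [-1.27049, -0.20221, 2.12894])
d [-0.353  0.006 -0.936] fk err [-0. -0. -0.] P [ 1.922e-01 -0.000e+00  6.465e-01  1.092e-01  4.166e-01  4.220e-02
  3.521e-01 -1.000e-04] grip 0.0856619510819036 F [-0.1  0.8  0.7]
0 -0.309 [-111.7  -39.2 -296.8    1.2] 8 q [-0.76  0.61  0.14 -1.42  2.73  2.68] d [-0.69  0.11 -0.71] [ 0.32 -0.43  0.7 ]
1 -0.215 [-9.560e+01  3.700e+00 -2.417e+02 -1.000e-01] 8 q [-0.72  0.76  0.14 -1.33  2.72  2.68] d [-0.75  0.13 -0.65] [ 0.39 -0.48  0.61]
```

Run:
```python
from s7 import *
q=np.array(eval(open('last.txt').read())[0]); q[5]=2.679
for c in ([-259,-8,-90,1.7],[-110,-40,-300,1.2],[-200,-20,-200,1.5],[-260,0,-90,1.2],[-260,0,0,1.5],[-260,40,-90,1.5]):
  for n in (6,9,12):
    q2=call(q,[c]*n,.55);o,M=fk(q2,P);print(c,n,round(score(q2),3),q2.round(2),M[:,1].round(2),o.round(2))
```

```text
[-259, -8, -90, 1.7] 6 -0.368 [-0.92  0.66  0.14 -1.14  2.57  2.68] [-0.66  0.05 -0.75] [ 0.27 -0.57  0.65]
[-259, -8, -90, 1.7] 9 -0.235 [-0.91  0.69  0.14 -1.37  2.63  2.68] [-0.73  0.16 -0.66] [ 0.26 -0.54  0.66]
[-259, -8, -90, 1.7] 12 -0.272 [-0.96  0.68  0.14 -1.42  2.71  2.68] [-0.7   0.28 -0.66] [ 0.24 -0.52  0.66]
[-110, -40, -300, 1.2] 6 -0.359 [-0.76  0.6   0.14 -1.3   2.73  2.68] [-0.66  0.09 -0.75] [ 0.33 -0.44  0.7 ]
[-110, -40, -300, 1.2] 9 -0.314 [-0.77  0.6   0.14 -1.42  2.73  2.68] [-0.69  0.12 -0.72] [ 0.31 -0.44  0.71]
[-110, -40, -300, 1.2] 12 -0.331 [-0.82  0.58  0.14 -1.42  2.73  2.68] [-0.67  0.14 -0.73] [ 0.28 -0.44  0.72]
[-200, -20, -200, 1.5] 6 -0.345 [-0.83  0.65  0.14 -1.23  2.66  2.68] [-0.67  0.09 -0.74] [ 0.31 -0.5   0.67]
[-200, -20, -200, 1.5] 9 -0.261 [-0.83  0.66  0.14 -1.42  2.73  2.68] [-0.71  0.19 -0.68] [ 0.3  -0.48  0.67]
[-200, -20, -200, 1.5] 12 -0.283 [-0.9   0.65  0.14 -1.42  2.73  2.68] [-0.69  0.23 -0.69] [ 0.27 -0.49  0.68]
[-260, 0, -90, 1.2] 6 -0.402 [-0.94  0.65  0.14 -1.09  2.56  2.68] [-0.64  0.05 -0.77] [ 0.26 -0.57  0.65]
[-260, 0, -90, 1.2] 9 -0.311 [-0.94  0.66  0.14 -1.25  2.62  2.68] [-0.68  0.13 -0.72] [ 0.25 -0.55  0.66]
[-260, 0, -90, 1.2] 12 -0.285 [-0.94  0.65  0.14 -1.37  2.69  2.68] [-0.69  0.21 -0.69] [ 0.24 -0.52  0.68]
[-260, 0, 0, 1.5] 6 -0.411 [-0.99  0.66  0.14 -1.06  2.51  2.68] [-0.64  0.03 -0.77] [ 0.23 -0.61  0.65]
[-260, 0, 0, 1.5] 9 -0.294 [-0.99  0.67  0.14 -1.24  2.55  2.68] [-0.7   0.12 -0.7 ] [ 0.22 -0.59  0.66]
[-260, 0, 0, 1.5] 12 -0.243 [-1.    0.67  0.14 -1.39  2.63  2.68] [-0.72  0.22 -0.66] [ 0.21 -0.56  0.67]
[-260, 40, -90, 1.5] 6 -0.372 [-0.94  0.68  0.14 -1.1   2.56  2.68] [-0.66  0.07 -0.75] [ 0.27 -0.58  0.64]
[-260, 40, -90, 1.5] 9 -0.254 [-0.93  0.7   0.14 -1.3   2.62  2.68] [-0.72  0.17 -0.68] [ 0.26 -0.56  0.64]
[-260, 40, -90, 1.5] 12 -0.252 [-0.95  0.7   0.14 -1.42  2.7   2.68] [-0.71  0.27 -0.65] [ 0.25 -0.53  0.65]
```

>>> jog_arm(deltas="-259 -8 -90 1.7; -259 -8 -90 1.7; -259 -8 -90 1.7; -259 -8 -90 1.7; -259 -8 -90 1.7; -259 -8 -90 1.7; -259 -8 -90 1.7; -259 -8 -90 1.7")

```text
clock: 7.6
eef_pos: [0.2376, -0.5428, 0.6729]
eef_rot: [-0.792, -0.147, 1.51]
wrist_force: [0.4, -0.4, -0.3]
grip_width: 0.0853
```

```bash
python3 add.py; tail -1 data.txt > last.txt; timeout 500 python3 s7.py "$(python3 -c "q=eval(open('last.txt').read())[0];q[5]=min(q[5],2.6799);print(q)")" 2 2
```

```text
7.6 ([-0.94423, 0.64775, 0.14899, -1.29373, 2.62262, 2.68233], [0.23761, -0.54283, 0.67293], [-0.79188, -0.14688, 1.51034])
d [-0.695  0.146 -0.704] fk err [-0.  0. -0.] P [ 0.1922  0.      0.6465  0.1092  0.4166  0.0422  0.3522 -0.    ] grip 0.08530301319070188 F [ 0.4 -0.4 -0.3]
0 -0.176 [-400.8   60.   -82.1    1.2] 4 q [-1.11  0.71  0.14 -1.42  2.52  2.68] d [-0.76  0.24 -0.6 ] [ 0.12 -0.62  0.66]
1 -0.121 [-9.230e+01 -1.133e+02 -2.455e+02 -1.000e-01] 8 q [-1.02  0.84  0.14 -1.38  2.55  2.68] d [-0.8   0.25 -0.55] [ 0.22 -0.65  0.57]
```

>>> jog_arm(deltas="-400 60 -80 1.2; -400 60 -80 1.2; -400 60 -80 1.2; -400 60 -80 1.2; -400 60 -80 1.2")

```text
clock: 8.1
eef_pos: [0.084, -0.6216, 0.677]
eef_rot: [-0.646, -0.045, 1.272]
wrist_force: [-0.4, -0.3, -0.7]
grip_width: 0.0861
```

```bash
python3 add.py; tail -1 data.txt > last.txt; timeout 500 python3 s7.py "$(python3 -c "q=eval(open('last.txt').read())[0];q[5]=min(q[5],2.6799);print(q)")" 2 2
```

```text
8.1 ([-1.16798, 0.68891, 0.14915, -1.42321, 2.49967, 2.68232], [0.084, -0.62157, 0.67701], [-0.64579, -0.04544, 1.27176])
d [-0.755  0.261 -0.601] fk err [-0.  0.  0.] P [ 0.1922  0.      0.6465  0.1092  0.4166  0.0422  0.3522 -0.    ] grip 0.08614878336864269 F [-0.4 -0.3 -0.7]
0 -0.125 [-282.3 -262.4  110.1   -1.4] 5 q [-1.19  0.7   0.14 -1.38  2.37  1.95] d [-0.8   0.15 -0.58] [ 0.06 -0.67  0.68]
1 -0.019 [-399.4  -46.3 -187.5    1.6] 7 q [-1.12  0.89  0.14 -1.42  2.36  2.68] d [-0.87  0.2  -0.45] [ 0.13 -0.74  0.56]
```

>>> jog_arm(deltas="-282 -262 110 -1.4; -282 -262 110 -1.4; -282 -262 110 -1.4; -282 -262 110 -1.4; -282 -262 110 -1.4")

```text
clock: 8.6
eef_pos: [0.0569, -0.6602, 0.6852]
eef_rot: [-0.739, -0.601, 1.824]
wrist_force: [-0.3, -0.8, -1.2]
grip_width: 0.0854
```

```bash
python3 add.py; tail -1 data.txt > last.txt; timeout 500 python3 s7.py "$(python3 -c "q=eval(open('last.txt').read())[0];q[5]=min(q[5],2.6799);q[3]=max(q[3],-1.4199);print(q)")" 2 2
```

```text
8.6 ([-1.18205, 0.69879, 0.14876, -1.42322, 2.38236, 1.92523], [0.05689, -0.66025, 0.68522], [-0.73938, -0.60051, 1.82447])
d [-0.811  0.183 -0.556] fk err [0. 0. 0.] P [ 0.1922  0.      0.6465  0.1092  0.4166  0.0422  0.3522 -0.    ] grip 0.08540915192470065 F [-0.3 -0.8 -1.2]
0 -0.0 [-353.9 -129.7 -149.1    1. ] 5 q [-1.09  0.87  0.14 -1.41  2.39  2.68] d [-0.86  0.18 -0.48] [ 0.16 -0.72  0.57]
1 -0.0 [ 361.7  -29.4 -168.3   -1.1] 8 q [-0.66  0.53  1.01 -0.71  2.51  2.63] d [-0.86  0.18 -0.48] [ 0.31 -0.36  0.49]
```

>>> jog_arm(deltas="-350 -130 -150 1; -350 -130 -150 1; -350 -130 -150 1; -350 -130 -150 1; -350 -130 -150 1")

```text
clock: 9.1
eef_pos: [0.1558, -0.7072, 0.5731]
eef_rot: [-0.502, -0.142, 1.417]
wrist_force: [0.5, -1.0, -0.8]
grip_width: 0.0854
```

```bash
python3 add.py; tail -1 data.txt > last.txt
python3 - <<'E'
from s7 import *
from h import robot
s=robot.observe();o=s['eef_pos'];M=Ro.from_euler('xyz',s['eef_rot']).as_matrix();d=M[:,1]
print('eps',np.degrees(np.arcsin(-d[2])),'head',np.degrees(np.arctan2(d[1],d[0])),'toolx',M[:,0].round(3),'z',M[:,2].round(3))
E
```

```text
9.1 ([-1.08625, 0.86001, 0.15567, -1.42033, 2.40569, 2.68011], [0.15581, -0.7072, 0.57305], [-0.50184, -0.1424, 1.41749])
d [-0.856  0.201 -0.476] fk err [0. 0. 0.] P [ 0.1922  0.      0.6465  0.1092  0.4166  0.0422  0.3522 -0.    ] grip 0.08542575977279707 F [ 0.5 -1.  -0.8]
eps 28.43546330162045 head 166.76386062182104 toolx [0.151 0.978 0.142] z [-0.494 -0.05   0.868]
```

```bash
cat > plan.py <<'E'
from sim import *
from h import robot
def state():
    s=robot.observe(); return np.array(s['q']),np.array(s['eef_pos']),Ro.from_euler('xyz',s['eef_rot']).as_matrix()
def chk(rows,W=.55,q=None):
    q0,o0,M0=state() if q is None else (q,*fk(q,P))
    q=np.clip(q0,LO+1e-4,HI-1e-4); out=[]
    for i,r in enumerate(rows):
        o=o0+M0@np.array(r[:3])/1000; M=M0@Ro.from_rotvec([0,r[3],0]).as_matrix()
        q=row(q,o,M,W); out.append((q,fk(q,P)))
    return out
def delta(o,th): # tool deltas for world target
    q,o0,M0=state(); return np.r_[(M0.T@(np.array(o)-o0)*1000).round(0),th]
E
python3 - <<'E'
from plan import *
q,o,M=state()
for tgt in ([.567,-.382,.27],[.567,-.382,.23],[.567,-.382,.12],[.64,-.40,.16]):
    dl=delta(tgt,-2.98); 
    r=chk([dl]*20); qq,(oo,MM)=r[-1]; print(tgt,dl,qq.round(2),oo.round(3),(MM.T@M@Ro.from_rotvec([0,-2.98,0]).as_matrix()).round(2).diagonal(), MM[:,0].round(3))
    if tgt[2]==.27: print([ (x[1][0].round(2).tolist(),x[0].round(2).tolist()) for x in r[::3]])
E
```

```text
[0.567, -0.382, 0.27] [ 337.   -142.   -482.     -2.98] [-0.52  1.04  0.48 -0.54  2.62  0.95] [ 0.567 -0.382  0.27 ] [1. 1. 1.] [-0.229 -0.973 -0.   ]
[([0.19, -0.68, 0.55], [-1.04, 0.83, 0.28, -1.33, 2.43, 2.68]), ([0.29, -0.6, 0.47], [-0.89, 0.8, 0.51, -1.09, 2.48, 2.61]), ([0.39, -0.52, 0.4], [-0.75, 0.85, 0.59, -0.86, 2.53, 2.47]), ([0.5, -0.44, 0.32], [-0.61, 0.94, 0.57, -0.66, 2.58, 2.28]), ([0.57, -0.38, 0.27], [-0.52, 1.04, 0.48, -0.54, 2.62, 1.98]), ([0.57, -0.38, 0.27], [-0.52, 1.04, 0.48, -0.54, 2.62, 1.53]), ([0.57, -0.38, 0.27], [-0.52, 1.04, 0.48, -0.54, 2.62, 1.08])]
[0.567, -0.382, 0.23] [ 332.   -123.   -517.     -2.98] [-0.52  1.06  0.52 -0.48  2.56  1.01] [ 0.567 -0.382  0.23 ] [1. 1. 1.] [-0.229 -0.973 -0.   ]
[0.567, -0.382, 0.12] [ 316.    -71.   -613.     -2.98] [-0.52  1.14  0.6  -0.39  2.42  1.13] [ 0.567 -0.382  0.12 ] [1. 1. 1.] [-0.229 -0.973 -0.   ]
[0.64, -0.4, 0.16] [ 315.   -156.   -613.     -2.98] [-0.5   1.28  0.14 -0.6   2.71  0.88] [ 0.637 -0.399  0.16 ] [1. 1. 1.] [-0.228 -0.974 -0.   ]
```

>>> jog_arm(deltas="337 -142 -482 -3; 337 -142 -482 -3; 337 -142 -482 -3; 337 -142 -482 -3; 337 -142 -482 -3; 337 -142 -482 -3; 337 -142 -482 -3; 337 -142 -482 -3; 337 -142 -482 -3; 337 -142 -482 -3; 337 -142 -482 -3; 337 -142 -482 -3; 337 -142 -482 -3; 337 -142 -482 -3; 337 -142 -482 -3; 337 -142 -482 -3; 337 -142 -482 -3; 337 -142 -482 -3; 337 -142 -482 -3; 337 -142 -482 -3")

```text
clock: 11.1
eef_pos: [0.5655, -0.3832, 0.2679]
eef_rot: [-2.65, 0.004, -1.802]
wrist_force: [-0.1, -0.4, 0.6]
grip_width: 0.0851
```

```bash
python3 add.py
python3 - <<'E'
from plan import *
q,o,M=state(); print(M[:,0].round(3),M[:,1].round(3),M[:,2].round(3))
th=np.arctan2(M[2,0],M[2,2]) # x'_z = x_z cos - z_z sin
print('theta',th,th-np.pi, 'delta to hover',delta([.567,-.382,.24],0))
E
```

```text
11.1 ([-0.526, 1.03775, 0.47899, -0.53885, 2.62225, 0.94603], [0.56552, -0.38324, 0.26786], [-2.64973, 0.00391, -1.80159])
d [-0.858  0.203 -0.472] fk err [ 0. -0. -0.] P [ 0.1922  0.      0.6465  0.1092  0.4166  0.0422  0.3522 -0.    ] grip 0.08509867641202815 F [-0.1 -0.4  0.6]
[-0.229 -0.973 -0.004] [-0.858  0.203 -0.472] [ 0.461 -0.105 -0.881]
theta -3.137160248862747 -6.27875290245254 delta to hover [-1. 12. 25.  0.]
```

>>> jog_arm(deltas="0 0 0 -3.137; 0 0 0 -3.137; 0 0 0 -3.137; 0 0 0 -3.137; 0 0 0 -3.137; 0 0 0 -3.137; 0 0 0 -3.137; 0 0 0 -3.137; 0 0 0 -3.137; 0 0 0 -3.137; 0 0 0 -3.137; 0 0 0 -3.137; 0 0 0 -3.137; 0 0 0 -3.137; 0 0 0 -3.137; 0 0 0 -3.137; 0 0 0 -3.137; 0 0 0 -3.137; 0 0 0 -3.137; 0 0 0 -3.137")

```text
clock: 13.1
eef_pos: [0.5704, -0.4498, 0.3356]
eef_rot: [-0.318, -0.474, 1.611]
wrist_force: [0.0, 1.0, -0.3]
grip_width: 0.0858
```

```bash
cat > snap.py <<'E'
import sys
from h import *
for n in sys.argv[2:]:
    im=robot.camera(n); cv2.imwrite(f'pics/{n}_{sys.argv[1]}.png',im)
    cr={'top':(270,80,420,230),'scene':(120,200,300,384)}[n]
    x0,y0,x1,y1=cr
E
python3 snap.py a top scene; python3 add.py
python3 - <<'E'
from plan import *
q,o,M=state(); print(M[:,0].round(3),M[:,2].round(3)); print(delta([.567,-.382,.12],0))
from h import *
# overlay expected bar
im={n:cv2.imread(f'pics/{n}_a.png') for n in('top','scene')}
out=[]
for n,(x0,y0,x1,y1) in (('top',(280,90,420,230)),('scene',(130,230,270,370))):
    s=2.8; c=cv2.resize(im[n][y0:y1,x0:x1],None,fx=s,fy=s,interpolation=2); out.append(c)
cv2.imwrite('pics/a.png',np.hstack(out))
E
```

```text
13.2 ([-0.538, 1.1747, 0.14438, -1.42451, 2.72848, 2.68272], [0.5681, -0.45274, 0.33933], [-0.32469, -0.46752, 1.61055])
d [-0.953  0.106 -0.285] fk err [-0. -0.  0.] P [ 0.1922  0.      0.6465  0.1092  0.4166  0.0422  0.3522 -0.    ] grip 0.08553839661929676 F [ 0.1 -0.5  0.7]
[-0.035  0.892  0.451] [-0.302 -0.439  0.846]
[ -36.   71. -216.    0.]
```

View pics/a.png

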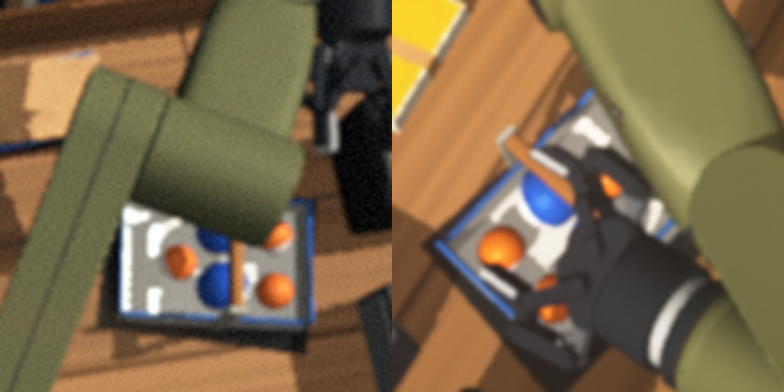

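```bash
sed -i 's/max(0,.40-o\[2\])/max(0,.33-o[2])/' s7.py; tail -1 data.txt > last.txt; timeout 560 python3 s7.py "$(python3 -c "
import numpy as np
q=np.array(eval(open('last.txt').read())[0]);LO=np.array([-3.12,-1.05,.14,-1.42,.1,-2.68]);print(np.clip(q,LO+1e-4,np.array([3.12,2.28,2.33,4.57,2.73,2.68])-1e-4).tolist())")" 3 3
```

```text
0 -0.0 [ 86.4 414.5 162.7   0.7] 8 q [-0.83  0.95  0.14 -1.42  2.59  2.68] d [-0.87  0.18 -0.46] [ 0.36 -0.6   0.5 ]
1 -0.0 [-226.1  189.8  269.9   -0.8] 2 q [-0.93  0.93  0.14 -1.42  2.5   2.32] d [-0.87  0.18 -0.46] [ 0.28 -0.66  0.52]
2 -0.0 [-140.4  284.2  244.    -1.3] 2 q [-1.04  0.88  0.27 -1.3   2.39  2.11] d [-0.87  0.18 -0.46] [ 0.2  -0.71  0.51]
```

>>> jog_arm(deltas="86 414 163 0.7; 86 414 163 0.7; 86 414 163 0.7; 86 414 163 0.7; 86 414 163 0.7; 86 414 163 0.7; 86 414 163 0.7; 86 414 163 0.7")

```text
clock: 14.0
eef_pos: [0.3473, -0.6159, 0.5134]
eef_rot: [-0.503, -0.254, 1.518]
wrist_force: [-0.6, 0.7, -0.0]
grip_width: 0.0853
```

```bash
python3 add.py
python3 - <<'E'
from plan import *
q,o,M=state();d=M[:,1]
print('eps',np.degrees(np.arcsin(-d[2])),'head',np.degrees(np.arctan2(d[1],d[0])),M[:,0].round(3),M[:,2].round(3)); print(delta([.567,-.382,.25],0), np.arctan2(M[2,0],M[2,2]))
E
```

```text
14.0 ([-0.84683, 0.93352, 0.14439, -1.4241, 2.56498, 2.68271], [0.3473, -0.61589, 0.51337], [-0.50337, -0.25426, 1.51751])
d [-0.868  0.168 -0.467] fk err [-0.  0.  0.] P [ 0.1922  0.      0.6465  0.1092  0.4166  0.0422  0.3522 -0.    ] grip 0.08531317582861528 F [-0.6  0.7 -0. ]
eps 27.83161773652211 head 169.06086841221287 [0.052 0.966 0.252] [-0.493 -0.194  0.848]
[ 171.  -29. -377.    0.] 0.2884136808495386
```

>>> jog_arm(deltas="171 -29 -377 -1; 171 -29 -377 -1; 171 -29 -377 -1; 171 -29 -377 -1; 171 -29 -377 -1; 171 -29 -377 -1.5; 171 -29 -377 -1.5; 171 -29 -377 -2; 171 -29 -377 -2; 171 -29 -377 -2; 171 -29 -377 -2.5; 171 -29 -377 -2.5; 171 -29 -377 -2.5; 171 -29 -377 -2.8; 171 -29 -377 -2.8; 171 -29 -377 -2.8; 171 -29 -377 -3; 171 -29 -377 -3; 171 -29 -377 -3; 171 -29 -377 -3")

```text
clock: 16.0
eef_pos: [0.5667, -0.3831, 0.2501]
eef_rot: [-2.651, 0.135, -1.691]
wrist_force: [0.2, 0.4, 0.0]
grip_width: 0.0849
```

```bash
python3 add.py
python3 - <<'E'
from plan import *
q,o,M=state();d=M[:,1]
print('eps',np.degrees(np.arcsin(-d[2])),'head',np.degrees(np.arctan2(d[1],d[0])),M[:,0].round(3),M[:,2].round(3)); print(delta([.567,-.382,.22],0), np.arctan2(M[2,0],M[2,2]))
E
```

```text
16.0 ([-0.51248, 1.04458, 0.51014, -0.55193, 2.58062, 0.78406], [0.56666, -0.38312, 0.2501], [-2.65137, 0.13458, -1.69093])
d [-0.868  0.168 -0.467] fk err [ 0.  0. -0.] P [ 0.1922  0.      0.6465  0.1092  0.4166  0.0422  0.3522 -0.    ] grip 0.08494671343794528 F [0.2 0.4 0. ]
eps 27.811753424180196 head 169.02120456724057 [-0.119 -0.984 -0.134] [ 0.482  0.061 -0.874]
[ 3. 14. 27.  0.] -2.9893094763513792
```

>>> jog_arm(deltas="0 0 0 -1; 0 0 0 -1; 0 0 0 -1; 0 0 0 -1; 0 0 0 -1; 0 0 0 -1.5; 0 0 0 -1.5; 0 0 0 -2; 0 0 0 -2; 0 0 0 -2; 0 0 0 -2.5; 0 0 0 -2.5; 0 0 0 -2.5; 0 0 0 -2.8; 0 0 0 -2.8; 3 14 27 -2.99; 3 14 27 -2.99; 3 14 27 -2.99; 3 14 27 -2.99; 3 14 27 -2.99")

```text
clock: 18.0
eef_pos: [0.5665, -0.3829, 0.2193]
eef_rot: [-0.485, -0.006, 1.381]
wrist_force: [0.1, -0.3, 0.3]
grip_width: 0.0856
```

```bash
python3 snap.py b top scene; python3 add.py
python3 - <<'E'
from plan import *
q,o,M=state();d=M[:,1]
print('eps',np.degrees(np.arcsin(-d[2])),'head',np.degrees(np.arctan2(d[1],d[0])),M[:,0].round(3),M[:,2].round(3)); print(delta([.567,-.382,.12],0), np.arctan2(M[2,0],M[2,2]))
from h import *
im={n:cv2.imread(f'pics/{n}_b.png') for n in('top','scene')}
out=[]
for n,(x0,y0,x1,y1) in (('top',(280,90,420,230)),('scene',(130,230,270,370))):
    s=2.8; c=cv2.resize(im[n][y0:y1,x0:x1],None,fx=s,fy=s,interpolation=2)
    def pt(X): return tuple(int(v) for v in (px(n,X)[0]-[x0,y0]+.5)*s)
    for e in (0,.0): cv2.circle(c,pt([.567,-.382,.120]),3,(0,0,255),-1); cv2.circle(c,pt(o),3,(255,0,255),-1)
    out.append(c)
cv2.imwrite('pics/b.png',np.hstack(out))
E
```

```text
18.1 ([-0.51244, 1.06209, 0.54317, -0.51244, 2.53776, -2.1585], [0.56656, -0.38281, 0.21938], [-0.48501, -0.00059, 1.3788])
d [-0.868  0.169 -0.466] fk err [ 0.  0. -0.] P [ 0.1922  0.      0.6465  0.1092  0.4166  0.0422  0.3522 -0.    ] grip 0.08561803852444787 F [ 0.7  0.4 -0.5]
eps 27.788845818206923 head 168.9814988404525 [0.191 0.982 0.001] [-0.458  0.088  0.885]
[  1.  46. -88.   0.] 0.000671708553875228
```

View pics/b.png

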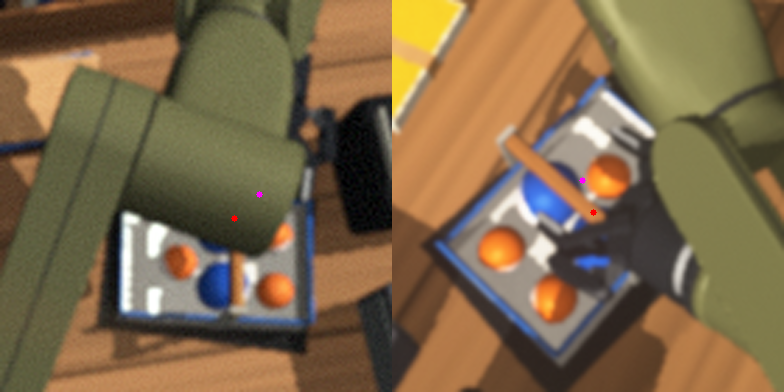

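>>> jog_arm(deltas="0 15 -30 0; 0 30 -60 0; 1 40 -76 0; 1 46 -88 0; 1 46 -88 0; 1 46 -88 0")

```text
clock: 18.7
eef_pos: [0.5672, -0.382, 0.1209]
eef_rot: [-0.485, 0.001, 1.378]
wrist_force: [0.4, 0.2, -0.2]
grip_width: 0.0853
```

```bash
python3 snap.py c scene; python3 add.py
python3 - <<'E'
from h import *
crop('pics/scene_c.png',130,230,270,370,4.2,'pics/c.png')
E
```

```text
18.75 ([-0.5113, 1.13427, 0.60959, -0.42989, 2.41311, -2.05282], [0.56749, -0.38207, 0.12153], [-0.48661, 0.00089, 1.37832])
d [-0.868  0.169 -0.468] fk err [0. 0. 0.] P [ 0.1922  0.      0.6465  0.1092  0.4166  0.0422  0.3522 -0.    ] grip 0.08546957940343985 F [-0.5 -0.2 -0.2]
```

View pics/c.png

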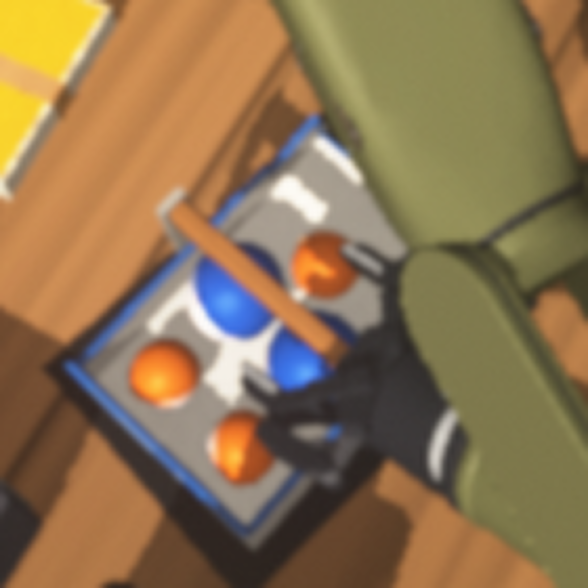

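>>> jog_arm(deltas="0 0 0 0; 0 0 0 0; 0 0 0 0; 0 0 0 0; 0 0 0 0; 0 0 0 0; 0 0 0 0; 0 0 0 0", fingers=1, squeeze=80)

```text
clock: 19.55
eef_pos: [0.5675, -0.3822, 0.1218]
eef_rot: [-0.487, 0.001, 1.378]
wrist_force: [0.5, -1.5, 2.1]
grip_width: 0.013
```

```bash
cat > pour.py <<'E'
from plan import *
SO=np.array([.5796,.297,0.]); SY=1.4507
Rs=Rz(SY)
def tos(p): return (np.asarray(p)-SO)@Rs
# grasp: tool pose at grasp and tray pose
og=np.array([.5675,-.3822,.1218]); Mg=Ro.from_euler('xyz',[-.487,.001,1.378]).as_matrix()
yt=1.378  # aligned by pads
to=np.array([.5374,-.3757,.003]) ; Rt=Rz(yt)
Rrel=Mg.T@Rt; prel=Mg.T@(to-og)
def tray(o,M,p): return o+M@(prel+Rrel@np.asarray(p))
PTS={'spR':(.12,-.08,.015),'spL':(.12,.08,.015),'spM':(.12,0,.015),'rimR':(.11,-.083,.045),'rimL':(.11,.083,.045),'kR':(.066,-.08,0),'kL':(.066,.08,0),'bR':(-.11,-.08,0),'bL':(-.11,.08,0),'bTR':(-.11,-.08,.055),'bTL':(-.11,.08,.055),'mR':(0,-.086,.02),'mL':(0,.086,.02)}
def board(x): return .148-(x+.185)*np.tan(np.radians(14))
if __name__=='__main__':
    for th in (0,.2,.4,.6,.7,.8,.9):
        M=Mg@Ro.from_rotvec([0,th,0]).as_matrix()
        n=M@Rrel@[0,0,1]; tilt=np.degrees(np.arccos(n[2])); desc=np.degrees(np.arctan2(n[1],n[0]))-np.degrees(SY)
        xd=M@Rrel@[1,0,0]; yaw=np.degrees(np.arctan2(xd[1],xd[0]))-np.degrees(SY)
        # put spM at sorter (-.14,0,.16)
        sp=np.array([-.14,0,.175])@Rs.T+SO
        o=sp-M@(prel+Rrel@np.array(PTS['spM']))
        print('th',th,'tilt %.0f desc %.0f yaw %.0f pitch %.0f'%(tilt,desc,yaw,np.degrees(np.arcsin(-xd[2]))),'TCP',o.round(3))
        if th in(0,.4,.8): print({k:(tos(tray(o,M,p))*1000).round(0).tolist() for k,p in PTS.items()})
E
python3 pour.py
```

```text
th 0 tilt 0 desc -136 yaw -4 pitch 0 TCP [0.57  0.034 0.279]
{'spR': [-146.0, -80.0, 175.0], 'spL': [-134.0, 80.0, 175.0], 'spM': [-140.0, 0.0, 175.0], 'rimR': [-156.0, -82.0, 205.0], 'rimL': [-144.0, 84.0, 205.0], 'kR': [-200.0, -76.0, 160.0], 'kL': [-188.0, 84.0, 160.0], 'bR': [-375.0, -63.0, 160.0], 'bL': [-364.0, 96.0, 160.0], 'bTR': [-375.0, -63.0, 215.0], 'bTL': [-364.0, 96.0, 215.0], 'mR': [-266.0, -77.0, 180.0], 'mL': [-253.0, 94.0, 180.0]}
th 0.2 tilt 10 desc -7 yaw -10 pitch 10 TCP [0.563 0.053 0.299]
th 0.4 tilt 20 desc -10 yaw -15 pitch 20 TCP [0.559 0.076 0.315]
{'spR': [-160.0, -77.0, 178.0], 'spL': [-120.0, 77.0, 172.0], 'spM': [-140.0, 0.0, 175.0], 'rimR': [-160.0, -79.0, 209.0], 'rimL': [-118.0, 81.0, 204.0], 'kR': [-214.0, -63.0, 182.0], 'kL': [-174.0, 92.0, 177.0], 'bR': [-374.0, -19.0, 243.0], 'bL': [-333.0, 135.0, 237.0], 'bTR': [-355.0, -22.0, 294.0], 'bTL': [-314.0, 132.0, 289.0], 'mR': [-269.0, -54.0, 224.0], 'mL': [-225.0, 113.0, 218.0]}
th 0.6 tilt 30 desc -12 yaw -22 pitch 30 TCP [0.557 0.102 0.327]
th 0.7 tilt 35 desc -14 yaw -26 pitch 35 TCP [0.558 0.116 0.331]
th 0.8 tilt 40 desc -15 yaw -30 pitch 39 TCP [0.559 0.13  0.335]
{'spR': [-172.0, -73.0, 185.0], 'spL': [-108.0, 73.0, 165.0], 'spM': [-140.0, 0.0, 175.0], 'rimR': [-161.0, -77.0, 215.0], 'rimL': [-95.0, 74.0, 194.0], 'kR': [-218.0, -49.0, 208.0], 'kL': [-153.0, 96.0, 188.0], 'bR': [-336.0, 19.0, 319.0], 'bL': [-271.0, 164.0, 299.0], 'bTR': [-301.0, 9.0, 361.0], 'bTL': [-237.0, 154.0, 341.0], 'mR': [-252.0, -33.0, 266.0], 'mL': [-183.0, 123.0, 244.0]}
th 0.9 tilt 45 desc -17 yaw -35 pitch 44 TCP [0.56  0.144 0.336]
```

```bash
cat > wp.py <<'E'
from plan import *
def rows(wps,n,ths=None):
    """wps: list of world points after current; n rows each segment, smooth profile"""
    q,o,M=state(); out=[];a=o;tp=0
    for i,(b,k) in enumerate(zip(wps,n)):
        b=np.array(b,float); t=0 if ths is None else ths[i]
        for j in range(1,k+1):
            f=j/k; f=f*f*(3-2*f)
            p=a+(b-a)*f; out.append([*(M.T@(p-o)*1000).round(0),round(tp+(t-tp)*f,3)])
        a=b;tp=t
    return out
def show(r):
    print('; '.join(' '.join(f'{v:g}' for v in x) for x in r))
    res=chk([np.array(x) for x in r]); q0,o0,M0=state()
    for i in range(0,len(r),max(1,len(r)//6)):
        x=r[i];q,(o,M)=res[i]; E=(M0@Ro.from_rotvec([0,x[3],0]).as_matrix()).T@M
        print(i,q.round(2),o.round(3),'oriErr %.3f'%np.linalg.norm(Ro.from_matrix(E).as_rotvec()))
    print('end',res[-1][0].round(2),res[-1][1][0].round(3)); return res[-1][0]
E
python3 - <<'E'
from wp import *
q,o,M=state(); print(o)
r=rows([[.5675,-.382,.215]],[10]); qe=show(r)
# later feasibility
for p in ([.57,-.3,.26],[.57,-.15,.30],[.57,0,.31],[.566,.02,.30],[.56,.13,.33]):
    for th in (0,.8):
        M2=M@Ro.from_rotvec([0,th,0]).as_matrix(); s=solve(qe,np.array(p),M2,.55); oo,MM=fk(s,P); print(p,th,s.round(2),np.linalg.norm(oo-p).round(4),np.linalg.norm(MM-M2).round(4))
E
```

```text
[ 0.5674867  -0.38217059  0.12183651]
0 -1 2 0; 0 -5 9 0; 0 -9 18 0; 0 -15 29 0; 0 -22 41 0; 0 -28 53 0; 0 -34 65 0; 0 -39 74 0; 0 -42 80 0; 0 -44 82 0
0 [-0.51  1.13  0.61 -0.43  2.42 -2.05] [ 0.567 -0.382  0.124] oriErr 0.000
1 [-0.51  1.13  0.6  -0.44  2.43 -2.06] [ 0.568 -0.382  0.132] oriErr 0.000
2 [-0.51  1.12  0.6  -0.44  2.44 -2.07] [ 0.567 -0.382  0.142] oriErr 0.000
3 [-0.51  1.11  0.59 -0.45  2.45 -2.08] [ 0.567 -0.382  0.154] oriErr 0.000
4 [-0.51  1.1   0.58 -0.46  2.47 -2.1 ] [ 0.568 -0.382  0.168] oriErr 0.000
5 [-0.51  1.09  0.57 -0.47  2.49 -2.11] [ 0.567 -0.382  0.182] oriErr 0.000
6 [-0.51  1.08  0.56 -0.49  2.5  -2.12] [ 0.567 -0.382  0.195] oriErr 0.000
7 [-0.51  1.07  0.56 -0.5   2.52 -2.14] [ 0.567 -0.382  0.205] oriErr 0.000
8 [-0.51  1.07  0.55 -0.5   2.53 -2.14] [ 0.567 -0.382  0.212] oriErr 0.000
9 [-0.51  1.07  0.54 -0.51  2.53 -2.15] [ 0.568 -0.382  0.215] oriErr 0.000
end [-0.51  1.07  0.54 -0.51  2.53 -2.15] [ 0.568 -0.382  0.215]
[0.57, -0.3, 0.26] 0 [-0.43  0.97  0.65 -0.39  2.56 -2.02] 0.0 0.0
[0.57, -0.3, 0.26] 0.8 [-0.43  0.97  0.65 -0.39  2.56 -1.22] 0.0 0.0
[0.57, -0.15, 0.3] 0 [-0.28  0.87  0.79 -0.14  2.56 -1.73] 0.0 0.0
[0.57, -0.15, 0.3] 0.8 [-0.28  0.87  0.79 -0.14  2.56 -0.93] 0.0 0.0
[0.57, 0, 0.31] 0 [-0.12  0.83  0.86  0.12  2.54 -1.44] 0.0 0.0
[0.57, 0, 0.31] 0.8 [-0.12  0.83  0.86  0.12  2.54 -0.64] 0.0 0.0
[0.566, 0.02, 0.3] 0 [-0.09  0.82  0.89  0.15  2.51 -1.4 ] 0.0 0.0
[0.566, 0.02, 0.3] 0.8 [-0.09  0.82  0.89  0.15  2.51 -0.6 ] 0.0 0.0
[0.56, 0.13, 0.33] 0 [ 0.03  0.8   0.87  0.35  2.52 -1.18] 0.0 0.0
[0.56, 0.13, 0.33] 0.8 [ 0.03  0.8   0.87  0.35  2.52 -0.38] 0.0 0.0
```

All feasible. Lift.

>>> jog_arm(deltas="0 -1 2 0; 0 -5 9 0; 0 -9 18 0; 0 -15 29 0; 0 -22 41 0; 0 -28 53 0; 0 -34 65 0; 0 -39 74 0; 0 -42 80 0; 0 -44 82 0; 0 -44 82 0")

```text
clock: 20.65
eef_pos: [0.5681, -0.3822, 0.2151]
eef_rot: [-0.487, 0.001, 1.378]
wrist_force: [0.5, -0.6, -4.7]
grip_width: 0.0128
```

```bash
python3 snap.py d scene top; python3 add.py
python3 - <<'E'
from h import *
a=cv2.imread('pics/scene_d.png')[200:384,120:300];b=cv2.imread('pics/top_d.png')[80:264,270:450]
cv2.imwrite('pics/d.png',cv2.resize(np.hstack([a,b]),None,fx=2.2,fy=2.2,interpolation=2))
E
```

```text
20.75 ([-0.51111, 1.06686, 0.54393, -0.50644, 2.53281, -2.14991], [0.56795, -0.38215, 0.21417], [-0.48577, 0.00085, 1.37831])
d [-0.868  0.169 -0.467] fk err [ 0.  0. -0.] P [ 0.1922  0.      0.6465  0.1092  0.4166  0.0422  0.3522 -0.    ] grip 0.012681317623215033 F [ 0.5 -0.1 -4.4]
```

View pics/d.png

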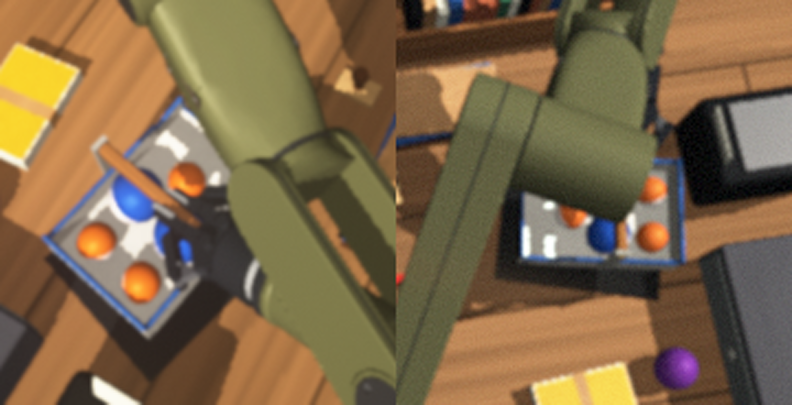

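```bash
cat >> pour.py <<'E'
def tcp(th,sx,sy,sz):
    M=Mg@Ro.from_rotvec([0,th,0]).as_matrix(); sp=np.array([sx,sy,sz])@Rs.T+SO
    return sp-M@(prel+Rrel@np.array(PTS['spM']))
E
python3 - <<'E'
from wp import *
import wp
from pour import tcp
q,o,M=state(); T=tcp(0,-.15,0,.195); print('hover',T)
mid=np.array([.568,-.16,.285])
r=[]
for j in range(1,21):
    f=(j/20)**2; p=o+(mid-o)*f; r.append([*(M.T@(p-o)*1000).round(0),0])
show(r)
E
```

```text
hover [0.56873632 0.02380376 0.2988    ]
1 0 0 0; 2 0 1 0; 5 0 2 0; 9 0 3 0; 14 0 5 0; 20 0 7 0; 27 1 10 0; 35 1 13 0; 44 1 17 0; 54 1 21 0; 66 1 25 0; 78 2 30 0; 92 2 35 0; 107 2 40 0; 123 2 46 0; 140 3 53 0; 158 3 60 0; 177 4 67 0; 197 4 75 0; 218 4 83 0
0 [-0.51  1.07  0.55 -0.5   2.53 -2.15] [ 0.568 -0.381  0.214] oriErr 0.000
3 [-0.5   1.06  0.56 -0.49  2.53 -2.13] [ 0.568 -0.373  0.217] oriErr 0.000
6 [-0.49  1.04  0.6  -0.46  2.53 -2.09] [ 0.568 -0.355  0.223] oriErr 0.000
9 [-0.46  1.01  0.64 -0.42  2.52 -2.04] [ 0.568 -0.327  0.232] oriErr 0.000
12 [-0.42  0.97  0.69 -0.36  2.52 -1.97] [ 0.568 -0.288  0.244] oriErr 0.000
15 [-0.38  0.93  0.74 -0.28  2.52 -1.89] [ 0.568 -0.239  0.26 ] oriErr 0.000
18 [-0.32  0.89  0.79 -0.19  2.53 -1.79] [ 0.568 -0.181  0.278] oriErr 0.000
end [-0.29  0.88  0.8  -0.16  2.54 -1.75] [ 0.568 -0.16   0.286]
```

>>> jog_arm(deltas="1 0 0 0; 2 0 1 0; 5 0 2 0; 9 0 3 0; 14 0 5 0; 20 0 7 0; 27 1 10 0; 35 1 13 0; 44 1 17 0; 54 1 21 0; 66 1 25 0; 78 2 30 0; 92 2 35 0; 107 2 40 0; 123 2 46 0; 139 3 53 0; 154 3 59 0; 167 4 65 0; 178 4 70 0; 186 4 73 0")

```text
clock: 22.75
eef_pos: [0.5666, -0.1912, 0.2774]
eef_rot: [-0.486, 0.001, 1.379]
wrist_force: [0.7, 0.4, -4.7]
grip_width: 0.0129
```

```bash
python3 add.py
python3 - <<'E'
from wp import *
from pour import tcp
q,o,M=state(); T=tcp(0,-.15,0,.195); n=20
r=[]
for j in range(1,n+1):
    f=j/n; f=1-(1-f)**2 if 0 else f*f*(3-2*f); p=o+(T-o)*f; r.append([*(M.T@(p-o)*1000).round(0),0])
show(r)
E
```

```text
22.75 ([-0.32609, 0.89531, 0.78581, -0.20859, 2.53094, -1.80461], [0.56664, -0.19122, 0.27743], [-0.4863, 0.00102, 1.37888])
d [-0.868  0.168 -0.467] fk err [ 0. -0. -0.] P [ 0.1922  0.      0.6465  0.1092  0.4166  0.0422  0.3522 -0.    ] grip 0.01291732256723911 F [ 0.7  0.4 -4.7]
2 0 0 0; 6 1 1 0; 13 1 2 0; 22 3 4 0; 33 4 6 0; 46 5 8 0; 60 7 11 0; 74 9 13 0; 90 10 16 0; 106 12 19 0; 122 14 21 0; 137 16 24 0; 152 17 27 0; 166 19 29 0; 178 21 31 0; 189 22 33 0; 199 23 35 0; 206 24 36 0; 210 24 37 0; 211 24 37 0
0 [-0.32  0.9   0.79 -0.21  2.53 -1.8 ] [ 0.567 -0.189  0.277] oriErr 0.000
3 [-0.3   0.88  0.81 -0.17  2.53 -1.76] [ 0.566 -0.169  0.28 ] oriErr 0.000
6 [-0.26  0.87  0.83 -0.11  2.52 -1.69] [ 0.567 -0.13   0.284] oriErr 0.000
9 [-0.21  0.85  0.86 -0.03  2.52 -1.6 ] [ 0.568 -0.083  0.289] oriErr 0.000
12 [-0.16  0.84  0.87  0.05  2.51 -1.51] [ 0.568 -0.037  0.293] oriErr 0.000
15 [-0.11  0.83  0.88  0.11  2.51 -1.44] [0.568 0.001 0.296] oriErr 0.000
18 [-0.09  0.83  0.88  0.15  2.51 -1.4 ] [0.569 0.022 0.299] oriErr 0.000
end [-0.09  0.83  0.88  0.15  2.51 -1.4 ] [0.569 0.023 0.299]
```

>>> jog_arm(deltas="6 1 1 0; 13 1 2 0; 22 3 4 0; 33 4 6 0; 46 5 8 0; 60 7 11 0; 74 9 13 0; 90 10 16 0; 106 12 19 0; 122 14 21 0; 137 16 24 0; 152 17 27 0; 166 19 29 0; 178 21 31 0; 189 22 33 0; 199 23 35 0; 206 24 36 0; 210 24 37 0; 211 24 37 0; 211 24 37 0")

```text
clock: 24.75
eef_pos: [0.5691, 0.0231, 0.2986]
eef_rot: [-0.486, 0.001, 1.379]
wrist_force: [-0.4, -0.1, -5.0]
grip_width: 0.0129
```

```bash
python3 snap.py e scene top; python3 add.py
python3 - <<'E'
from h import *
from pour import *
q,o,M=state()
im={n:cv2.imread(f'pics/{n}_e.png') for n in('top','scene')}
out=[]
for n,(x0,y0,x1,y1) in (('top',(150,110,340,300)),('scene',(190,70,380,260))):
    s=2.1;c=cv2.resize(im[n][y0:y1,x0:x1],None,fx=s,fy=s,interpolation=2)
    def pt(X): return tuple(int(v) for v in (px(n,X)[0]-[x0,y0]+.5)*s)
    for k in PTS: cv2.circle(c,pt(tray(o,M,PTS[k])),2,(255,0,255),-1)
    cv2.circle(c,pt(tray(o,M,(0,.084,.124))),2,(0,0,255),-1)
    out.append(c)
cv2.imwrite('pics/e.png',np.hstack(out))
E
```

```text
24.85 ([-0.08998, 0.82963, 0.87918, 0.15278, 2.50959, -1.39801], [0.56912, 0.02282, 0.29861], [-0.48627, 0.00128, 1.37827])
d [-0.868  0.169 -0.467] fk err [ 0.  0. -0.] P [ 0.1922  0.      0.6465  0.1092  0.4166  0.0422  0.3522 -0.    ] grip 0.01286598712555224 F [ 0.6  0.1 -3.6]
```

View pics/e.png

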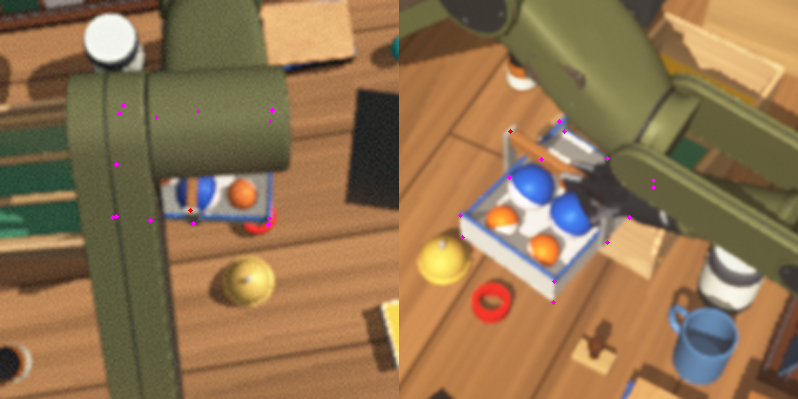

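Run:
```python
from wp import *
from pour import tcp
q,o,M=state()
r=[]
for j in range(1,21):
    th=.42*j/20; z=.195-.025*min(1,max(0,(th-.05)/.3)); T=tcp(th,-.15,0,z); r.append([*(M.T@(T-o)*1000).round(0),round(th,3)])
show(r)
```

```text
3 0 3 0.021; 4 0 5 0.042; 6 1 7 0.063; 8 2 8 0.084; 10 3 9 0.105; 12 3 9 0.126; 14 4 10 0.147; 16 5 11 0.168; 18 6 11 0.189; 20 7 12 0.21; 22 7 13 0.231; 24 8 13 0.252; 26 9 14 0.273; 28 10 14 0.294; 31 11 15 0.315; 33 12 15 0.336; 36 12 16 0.357; 38 12 17 0.378; 40 12 19 0.399; 43 12 21 0.42
0 [-0.09  0.83  0.88  0.16  2.51 -1.37] [0.568 0.026 0.301] oriErr 0.000
3 [-0.08  0.82  0.89  0.17  2.51 -1.3 ] [0.565 0.032 0.305] oriErr 0.000
6 [-0.07  0.82  0.89  0.18  2.51 -1.22] [0.564 0.038 0.306] oriErr 0.000
9 [-0.07  0.81  0.9   0.19  2.5  -1.15] [0.561 0.045 0.306] oriErr 0.000
12 [-0.06  0.81  0.9   0.2   2.5  -1.07] [0.56  0.051 0.307] oriErr 0.000
15 [-0.05  0.81  0.91  0.21  2.49 -1.  ] [0.558 0.059 0.306] oriErr 0.000
18 [-0.04  0.8   0.91  0.22  2.5  -0.92] [0.558 0.066 0.31 ] oriErr 0.000
end [-0.04  0.8   0.91  0.23  2.5  -0.89] [0.557 0.069 0.312]
```

>>> jog_arm(deltas="3 0 3 0.021; 4 0 5 0.042; 6 1 7 0.063; 8 2 8 0.084; 10 3 9 0.105; 12 3 9 0.126; 14 4 10 0.147; 16 5 11 0.168; 18 6 11 0.189; 20 7 12 0.21; 22 7 13 0.231; 24 8 13 0.252; 26 9 14 0.273; 28 10 14 0.294; 31 11 15 0.315; 33 12 15 0.336; 36 12 16 0.357; 38 12 17 0.378; 40 12 19 0.399; 43 12 21 0.42")

```text
clock: 26.85
eef_pos: [0.5573, 0.0691, 0.3117]
eef_rot: [-0.525, 0.372, 1.171]
wrist_force: [0.6, -0.3, -3.1]
grip_width: 0.0125
```

```bash
python3 snap.py f scene; python3 add.py
python3 - <<'E'
from wp import *
from pour import tcp
q,o,M=state()
import cv2
im=cv2.imread('pics/scene_f.png')[60:260,190:390]; cv2.imwrite('pics/f.png',cv2.resize(im,None,fx=3,fy=3,interpolation=2))
r=[]
for j in range(1,17):
    th=.43*j/16; z=.168; T=tcp(.42+th,-.15,0,z); r.append([*(M.T@(T-o)*1000).round(0),round(th,3)])
show(r)
E
```

```text
26.9 ([-0.03701, 0.80103, 0.90746, 0.22939, 2.49967, -0.8897], [0.55725, 0.06958, 0.31211], [-0.52576, 0.37172, 1.17144])
d [-0.868  0.168 -0.468] fk err [ 0.  0. -0.] P [ 0.1922  0.      0.6465  0.1092  0.4166  0.0422  0.3522 -0.    ] grip 0.012860023614873917 F [-0.3  0.4 -3. ]
3 1 1 0.027; 5 1 4 0.054; 7 1 7 0.081; 9 1 10 0.107; 12 1 13 0.134; 14 1 16 0.161; 17 1 19 0.188; 20 1 21 0.215; 22 1 24 0.242; 25 1 27 0.269; 28 1 29 0.296; 31 1 32 0.323; 34 1 34 0.349; 37 1 36 0.376; 40 1 39 0.403; 43 1 41 0.43
0 [-0.03  0.8   0.91  0.23  2.5  -0.86] [0.557 0.073 0.311] oriErr 0.000
2 [-0.03  0.8   0.91  0.25  2.5  -0.79] [0.557 0.079 0.315] oriErr 0.000
4 [-0.02  0.8   0.9   0.26  2.5  -0.72] [0.556 0.086 0.318] oriErr 0.000
6 [-0.01  0.79  0.9   0.27  2.51 -0.65] [0.556 0.094 0.321] oriErr 0.000
8 [-0.    0.79  0.9   0.29  2.51 -0.58] [0.556 0.1   0.323] oriErr 0.000
10 [ 0.01  0.79  0.89  0.3   2.51 -0.51] [0.557 0.108 0.325] oriErr 0.000
12 [ 0.02  0.79  0.89  0.32  2.51 -0.44] [0.557 0.115 0.327] oriErr 0.000
14 [ 0.02  0.79  0.88  0.33  2.52 -0.37] [0.558 0.123 0.329] oriErr 0.000
end [ 0.03  0.8   0.88  0.34  2.52 -0.34] [0.558 0.127 0.329]
```

View pics/f.png

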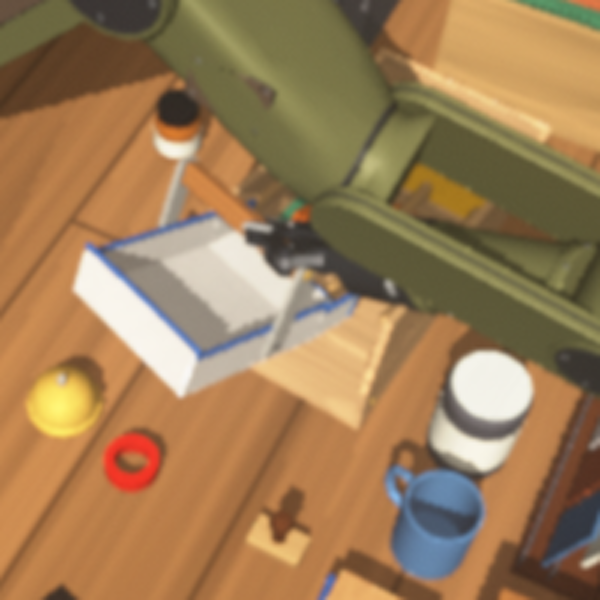

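>>> jog_arm(deltas="5 1 4 0.054; 9 1 10 0.107; 14 1 16 0.161; 20 1 21 0.215; 25 1 27 0.269; 31 1 32 0.323; 37 1 36 0.376; 43 1 41 0.43; 43 1 41 0.43; 43 1 41 0.43; 43 1 41 0.43; 43 1 41 0.43; 43 1 41 0.43")

```text
clock: 28.2
eef_pos: [0.558, 0.1262, 0.329]
eef_rot: [-0.677, 0.729, 0.887]
wrist_force: [-0.0, 0.8, -2.6]
grip_width: 0.0126
```

```bash
python3 snap.py g scene top; python3 add.py
python3 - <<'E'
import cv2,numpy as np
a=cv2.imread('pics/scene_g.png')[60:260,190:390];b=cv2.imread('pics/top_g.png')[110:310,70:270]; cv2.imwrite('pics/g.png',cv2.resize(np.hstack([a,b]),None,fx=2,fy=2,interpolation=2))
E
```

```text
28.3 ([0.02858, 0.79571, 0.87675, 0.33663, 2.51613, -0.3367], [0.55802, 0.12631, 0.32904], [-0.67733, 0.72886, 0.88708])
d [-0.868  0.169 -0.467] fk err [ 0.  0. -0.] P [ 0.1922  0.      0.6465  0.1092  0.4166  0.0422  0.3522 -0.    ] grip 0.013011981556170671 F [ 0.3 -0.6 -3.7]
```

View pics/g.png

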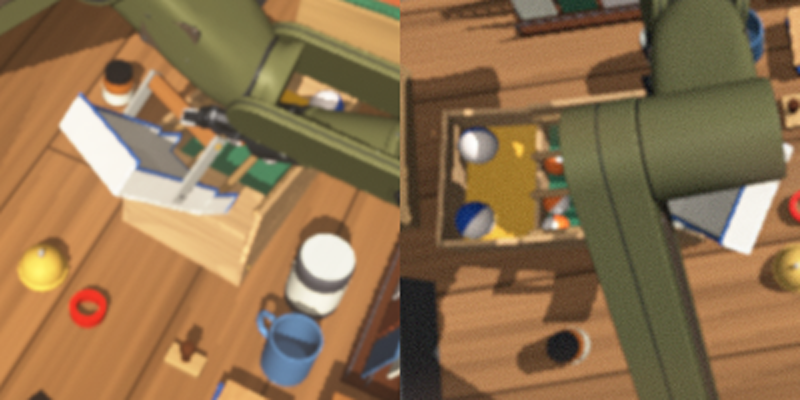

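Run:
```python
from fit import *
im=cv2.imread('pics/top_f.png') if False else None
M=[T(105,163,.135,-.105,.003),T(78,434,.135,.105,.003),T(443,482,-.135,.105,.003),S(402,72,.135,.105,.003),S(640,312,.135,-.105,.003)]
p,r=fit(M,[.53,-.37,1.4]); print('mat',p,r.round(1).tolist())
# use current pictures, mat is now bare
for n,(x0,y0,x1,y1) in (('top',(290,130,420,240)),('scene',(120,230,280,384))):
    im=cv2.imread(f'pics/{n}_g.png'); s=3 if n=='top' else 2.5
    cv2.imwrite(f'pics/m_{n}.png',cv2.resize(im[y0:y1,x0:x1],None,fx=5 if n=='top' else 3.8,fy=5 if n=='top' else 3.8,interpolation=2))
```

```text
mat [ 0.54066104 -0.37304721  1.27884518] [[-0.7, -0.5], [-1.2, 0.3], [0.6, 0.7], [-0.6, 0.4], [0.4, 0.3]]
```

View pics/m_top.png

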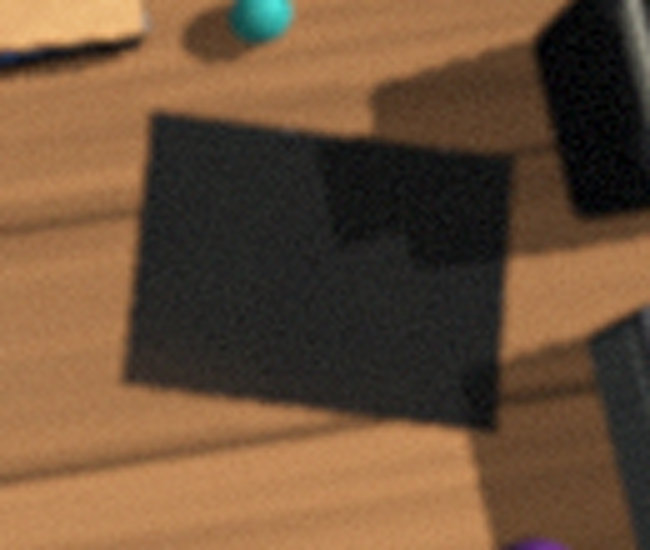

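View pics/m_scene.png

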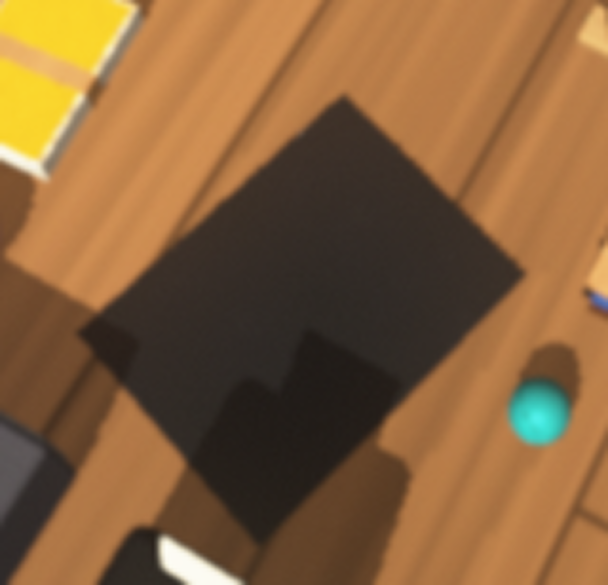

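Run:
```python
from fit import *
t=lambda x,y,*P:('top',290+x/5-.4,130+y/5-.4)+P
s=lambda x,y,*P:('scene',120+x/3.8-.37,230+y/3.8-.37)+P
M=[t(152,115,.135,-.105,.003),t(512,157,-.135,-.105,.003),t(495,430,-.135,.105,.003),t(125,382,.135,.105,.003),
 s(344,95,.135,.105,.003),s(524,272,.135,-.105,.003),s(262,543,-.135,-.105,.003),s(80,332,-.135,.105,.003)]
p,r=fit(M,[.53,-.37,1.3]); print('mat',p,r.round(1).tolist())
from wp import *
from pour import *
# tray centre (x=.005) on mat centre
q,o,Mx=state()
to2=np.r_[p[:2],.003]-Rt@np.array([.005,0,0]); og2=to2-Mg@prel
print('TCP place',og2,'vs grasp',og)
th=-.85
P1=tcp(.4,-.17,0,.20); P2=tcp(0,-.20,0,.215)
r=[]
for j in range(1,15):
    thj=.85-.85*j/14; T=tcp(thj,-.15-.05*j/14,0,.168+.05*min(1,j/8)); r.append([*(Mx.T@(T-o)*1000).round(0),round(thj-.85,3)])
show(r)
```

```text
mat [ 0.5417461  -0.3710511   1.28453881] [[-0.9, -0.9], [-0.3, -0.4], [-0.2, 0.7], [-1.1, 0.7], [-0.5, -0.6], [1.1, 0.4], [-0.4, 1.2], [-1.2, 0.3]]
TCP place [ 0.57088808 -0.38245846  0.1218    ] vs grasp [ 0.5675 -0.3822  0.1218]
-10 -3 -6 -0.061; -21 -6 -13 -0.121; -31 -9 -20 -0.182; -40 -12 -28 -0.243; -49 -16 -35 -0.304; -57 -19 -43 -0.364; -65 -22 -50 -0.425; -73 -25 -58 -0.486; -75 -25 -70 -0.546; -78 -25 -81 -0.607; -79 -26 -93 -0.668; -80 -26 -104 -0.729; -81 -26 -115 -0.789; -81 -26 -126 -0.85
0 [ 0.02  0.79  0.88  0.32  2.52 -0.42] [0.557 0.115 0.334] oriErr 0.000
2 [-0.01  0.78  0.88  0.28  2.54 -0.58] [0.554 0.091 0.342] oriErr 0.000
4 [-0.04  0.77  0.87  0.25  2.56 -0.74] [0.554 0.067 0.349] oriErr 0.000
6 [-0.07  0.77  0.87  0.21  2.57 -0.91] [0.554 0.045 0.354] oriErr 0.000
8 [-0.09  0.78  0.87  0.17  2.58 -1.08] [0.555 0.023 0.35 ] oriErr 0.000
10 [-0.12  0.79  0.87  0.13  2.57 -1.24] [0.558 0.002 0.34 ] oriErr 0.000
12 [-0.14  0.8   0.87  0.09  2.56 -1.41] [ 0.561 -0.017  0.328] oriErr 0.000
end [-0.15  0.81  0.86  0.07  2.55 -1.49] [ 0.562 -0.025  0.322]
```

>>> jog_arm(deltas="-10 -3 -6 -0.061; -21 -6 -13 -0.121; -31 -9 -20 -0.182; -40 -12 -28 -0.243; -49 -16 -35 -0.304; -57 -19 -43 -0.364; -65 -22 -50 -0.425; -73 -25 -58 -0.486; -75 -25 -70 -0.546; -78 -25 -81 -0.607; -79 -26 -93 -0.668; -80 -26 -104 -0.729; -81 -26 -115 -0.789; -81 -26 -126 -0.85; -81 -26 -126 -0.85; -81 -26 -126 -0.85")

```text
clock: 29.9
eef_pos: [0.5623, -0.0255, 0.3219]
eef_rot: [-0.486, 0.004, 1.376]
wrist_force: [0.7, 0.3, -2.9]
grip_width: 0.0129
```

```bash
python3 add.py
python3 - <<'E'
from wp import *
from pour import *
q,o,M=state()
n=M@Rrel@[0,0,1]; print('tray tilt deg',np.degrees(np.arccos(n[2])))
mid=np.array([.568,-.2,.285]); hov=np.array([.5695,-.382,.215])
r=rows([mid+(hov-mid)*0,],[1])
r=[]
for j in range(1,21):
    f=j/20; f=f*f*(3-2*f)
    y=o[1]+(hov[1]-o[1])*f; z=np.interp(-y,[.025,.2,.382],[o[2],.275,.215]); x=o[0]+(hov[0]-o[0])*f
    r.append([*(M.T@(np.array([x,y,z])-o)*1000).round(0),0])
show(r)
E
```

```text
29.9 ([-0.14612, 0.80962, 0.86499, 0.07369, 2.55031, -1.48347], [0.56228, -0.02549, 0.32192], [-0.48577, 0.00392, 1.37618])
d [-0.868  0.169 -0.467] fk err [ 0.  0. -0.] P [ 0.1922  0.      0.6465  0.1092  0.4166  0.0422  0.3522 -0.    ] grip 0.012898692862875162 F [ 0.7  0.3 -2.9]
tray tilt deg 0.18146683575155573
-3 -0 -1 0; -10 -1 -4 0; -21 -1 -7 0; -36 -2 -13 0; -54 -3 -19 0; -75 -5 -26 0; -98 -6 -34 0; -122 -8 -43 0; -148 -9 -52 0; -174 -11 -61 0; -200 -12 -71 0; -225 -13 -82 0; -250 -13 -92 0; -273 -14 -101 0; -294 -15 -109 0; -312 -15 -117 0; -327 -16 -123 0; -338 -16 -127 0; -345 -17 -130 0; -348 -17 -131 0
0 [-0.15  0.81  0.87  0.07  2.55 -1.49] [ 0.562 -0.029  0.321] oriErr 0.000
3 [-0.19  0.82  0.86  0.01  2.54 -1.56] [ 0.563 -0.062  0.311] oriErr 0.000
6 [-0.26  0.85  0.83 -0.1   2.53 -1.68] [ 0.564 -0.126  0.295] oriErr 0.000
9 [-0.34  0.9   0.78 -0.23  2.53 -1.82] [ 0.566 -0.204  0.274] oriErr 0.000
12 [-0.42  0.97  0.7  -0.35  2.52 -1.96] [ 0.567 -0.282  0.248] oriErr 0.000
15 [-0.48  1.03  0.61 -0.45  2.53 -2.08] [ 0.568 -0.345  0.227] oriErr 0.000
18 [-0.51  1.07  0.54 -0.5   2.54 -2.14] [ 0.57  -0.379  0.216] oriErr 0.000
end [-0.51  1.07  0.54 -0.51  2.54 -2.15] [ 0.57  -0.382  0.215]
```

>>> jog_arm(deltas="-3 0 -1 0; -10 -1 -4 0; -21 -1 -7 0; -36 -2 -13 0; -54 -3 -19 0; -75 -5 -26 0; -98 -6 -34 0; -122 -8 -43 0; -148 -9 -52 0; -174 -11 -61 0; -200 -12 -71 0; -225 -13 -82 0; -250 -13 -92 0; -273 -14 -101 0; -294 -15 -109 0; -312 -15 -117 0; -327 -16 -123 0; -338 -16 -127 0; -345 -17 -130 0; -348 -17 -131 0")

```text
clock: 31.9
eef_pos: [0.5694, -0.3828, 0.2149]
eef_rot: [-0.485, 0.004, 1.375]
wrist_force: [0.1, 0.2, -2.8]
grip_width: 0.0127
```

Run:
```python
from wp import *
q,o,M=state(); print(o)
show(rows([[.5695,-.382,.1225]],[12]))
```

```text
[ 0.5693895  -0.38280747  0.21493046]
0 1 -2 0; 0 3 -6 0; 0 7 -13 0; 0 11 -21 0; 0 16 -31 0; 1 22 -41 0; 1 27 -51 0; 1 32 -61 0; 1 36 -69 0; 1 40 -76 0; 1 42 -80 0; 1 43 -82 0
0 [-0.51  1.07  0.54 -0.51  2.54 -2.15] [ 0.569 -0.383  0.213] oriErr 0.000
2 [-0.51  1.08  0.55 -0.49  2.52 -2.13] [ 0.569 -0.383  0.2  ] oriErr 0.000
4 [-0.51  1.09  0.56 -0.48  2.49 -2.11] [ 0.57  -0.383  0.18 ] oriErr 0.000
6 [-0.51  1.11  0.58 -0.46  2.46 -2.08] [ 0.569 -0.382  0.157] oriErr 0.000
8 [-0.51  1.13  0.59 -0.44  2.44 -2.06] [ 0.57  -0.382  0.137] oriErr 0.000
10 [-0.51  1.14  0.6  -0.43  2.42 -2.05] [ 0.57  -0.382  0.125] oriErr 0.000
end [-0.51  1.14  0.6  -0.43  2.42 -2.05] [ 0.57  -0.382  0.122]
```

>>> jog_arm(deltas="0 1 -2 0; 0 3 -6 0; 0 7 -13 0; 0 11 -21 0; 0 16 -31 0; 1 22 -41 0; 1 27 -51 0; 1 32 -61 0; 1 36 -69 0; 1 40 -76 0; 1 42 -80 0; 1 43 -82 0; 1 43 -82 0")

```text
clock: 33.2
eef_pos: [0.5697, -0.3823, 0.1224]
eef_rot: [-0.485, 0.004, 1.375]
wrist_force: [-0.2, 0.1, -3.6]
grip_width: 0.0128
```

>>> jog_arm(deltas="0 0.5 -0.9 0; 0 0.7 -1.3 0; 0 0.7 -1.3 0")

```text
clock: 33.5
eef_pos: [0.5699, -0.3824, 0.1219]
eef_rot: [-0.486, 0.005, 1.375]
wrist_force: [0.5, -0.6, 0.1]
grip_width: 0.0132
```

>>> jog_arm(deltas="0 0 0 0; 0 0 0 0; 0 0 0 0; 0 0 0 0; 0 0 0 0; 0 0 0 0; 0 -2 4 0; 0 -9 18 0; 0 -19 35 0; 0 -33 62 0; 0 -47 88 0; 0 -47 88 0", fingers=0)

```text
clock: 34.7
eef_pos: [0.5714, -0.3822, 0.2292]
eef_rot: [-0.496, 0.009, 1.373]
wrist_force: [0.7, 0.8, 0.8]
grip_width: 0.0855
```

Run:
```python
from wp import *
q,o,M=state(); print(o)
show(rows([[.45,-.1,.42]],[12]))
```

```text
[ 0.57140343 -0.38223988  0.22918893]
5 1 5 0; 19 5 19 0; 39 10 40 0; 65 16 66 0; 94 23 95 0; 126 31 126 0; 157 38 158 0; 186 46 187 0; 212 52 213 0; 233 57 234 0; 246 60 248 0; 251 62 253 0
0 [-0.51  1.05  0.54 -0.51  2.55 -2.15] [ 0.569 -0.377  0.233] oriErr 0.000
2 [-0.48  0.97  0.66 -0.45  2.53 -2.07] [ 0.552 -0.338  0.259] oriErr 0.000
4 [-0.43  0.86  0.8  -0.36  2.51 -1.97] [ 0.526 -0.277  0.301] oriErr 0.000
6 [-0.37  0.75  0.93 -0.27  2.52 -1.87] [ 0.496 -0.206  0.349] oriErr 0.000
8 [-0.31  0.65  1.01 -0.18  2.54 -1.77] [ 0.469 -0.144  0.39 ] oriErr 0.000
10 [-0.27  0.6   1.05 -0.12  2.56 -1.7 ] [ 0.453 -0.106  0.417] oriErr 0.000
end [-0.26  0.59  1.05 -0.11  2.57 -1.69] [ 0.449 -0.1    0.42 ]
```

Move clear and look at everything.

>>> jog_arm(deltas="5 1 5 0; 19 5 19 0; 39 10 40 0; 65 16 66 0; 94 23 95 0; 126 31 126 0; 157 38 158 0; 186 46 187 0; 212 52 213 0; 233 57 234 0; 246 60 248 0; 251 62 253 0; 251 62 253 0")

```text
clock: 36.0
eef_pos: [0.4492, -0.0998, 0.4202]
eef_rot: [-0.497, 0.009, 1.374]
wrist_force: [-0.1, 1.0, -0.8]
grip_width: 0.0855
```

```bash
python3 snap.py z scene top
```

```text
(no output)
```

View pics/scene_z.png

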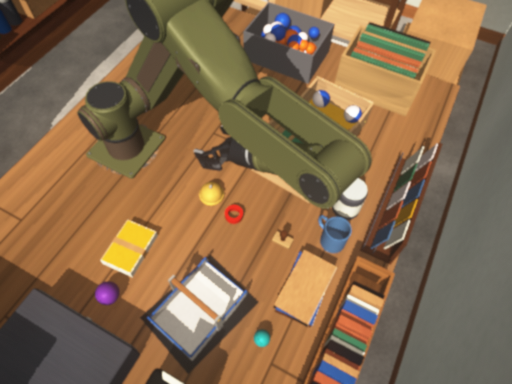

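View pics/top_z.png

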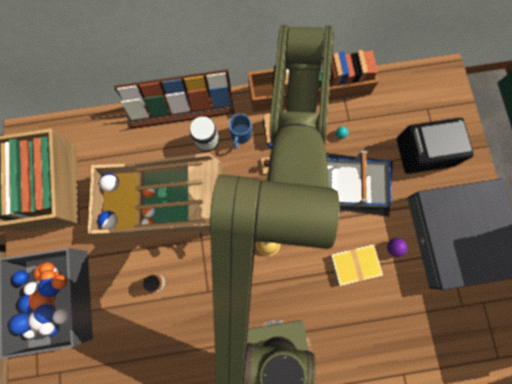

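```bash
python3 -c "
from h import *
a=cv2.imread('pics/top_z.png')[145:245,80:230];b=cv2.imread('pics/top_z.png')[140:240,270:420]
cv2.imwrite('pics/z.png',cv2.resize(np.vstack([a,b]),None,fx=3,fy=3,interpolation=2))
im=cv2.cvtColor(a,cv2.COLOR_BGR2HSV); m=cv2.inRange(im,(3,170,120),(12,255,255)); print(cv2.connectedComponentsWithStats(m)[2:])"
```

```text
(array([[    0,     0,   150,   100, 14920],
       [   63,    45,    10,     6,    42],
       [   62,    63,     7,     7,    29],
       [   69,    74,     3,     5,     9]], dtype=int32), array([[74.54343164, 49.45737265],
       [66.73809524, 47.71428571],
       [64.82758621, 65.79310345],
       [69.88888889, 76.        ]]))
```

View pics/z.png

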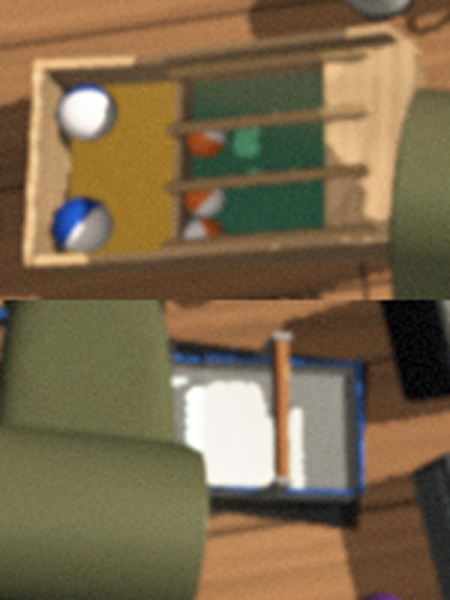

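```bash
python3 -c "
from rig import robot
s=robot.observe();print(s['clock'],s['dq'].round(3));print(robot.sign_off())"
```

```text
36.1 [-0.01   0.016 -0.002  0.001  0.     0.   ]
the job is handed in; nothing more can be done
None
```

The tray was poured into the sorter and put back, and I signed off at 36.1 s of the 64 s allowed. No verdict came back.

**How it was tipped:** The jog only turns about the finger axis, so with the tool pointing down the tray could not be tipped. I pushed the arm against its reach and joint limits until the tool lay about 28° below horizontal, along the handle. Then I gripped the bar, lifted the tray level and carried it to the sorter. With the spout over the landing board, turning about the fingers tipped it to about 42°. I then levelled the tray, stood it on the mat, let go and moved clear.

**Last checks:**
- **Capsules:** the final pictures show three orange capsules in the green lane and two blue ones in the yellow lane. I saw none elsewhere.
- **Tray:** it was empty, upright and on the mat. I aimed for the mat's middle; by my image fits it should be within a few millimetres of it and about 5° off the mat's direction.
- **Bystanders:** those in view looked unmoved. The arm hid part of the counter in both final pictures.
- **Forces:** no reading I took went above about 5 N.

**What went wrong or disagreed:**
- **Wrong-way turn:** one turn before the grasp went the wrong way round and pushed the wrist onto its limit. It touched nothing as far as I could see, and I corrected it.
- **Joint limits:** while I was tilting the tool, joint 6 read up to 2.683 against a stated 2.68 limit, and joint 4 read -1.425 against -1.42. I took both as rounding of the stated limits, but could not confirm that.

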